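# Fetch the snap anvil from behind the bottles

### The job

The round steel snap anvil stands at the back of the wooden caddy, behind the bottle, the jar and the tin. Stand all three of these on the black rubber mat, then set the anvil upright in the middle of the round pad on the wooden work block, and only after that put the bottle, the jar and the tin back in the caddy, each on the same spot where it stood at the start. Keep the three upright all the time, and do not shift the square steel block, the mallet or the yellow drink bottle.

Things in the scene. Friction and masses are not known exactly. Their poses are not given: they have to be found in the camera images.
- caddy: fixed wooden caddy, 150 (x) x 266 (y) mm, floor 8 mm thick; walls 8 mm thick: back (+x) 36 mm, sides 28 mm above the bench, front open. Front row: three cork discs, 68 mm diameter, at x -34, y -78, 0, 78 mm; bottle, jar and tin stand there in any order. Back row: anvil and square block at x 34, y -57 and 57 mm, either way round. Origin: centre of underside; z up, x to the back wall.
- mat: fixed black rubber mat, 250 (x) by 140 (y) mm, 10 mm thick: the side area, left or right of the caddy. Origin: centre of its underside; z up.
- work_block: fixed wooden block, 130 (x) by 150 (y) mm, 30 mm high, with a round black pad of 72 mm diameter, 3 mm thick, in the middle of its top (pad surface 33 mm above the bench). Always on the other side of the caddy from the mat. Origin: centre of its underside; z up.
- bottle: loose round amber glass bottle, 50 mm diameter up to 88 mm, then a shoulder and a black cap of 30 mm diameter; 111 mm tall in all, about 0.15 kg. Origin: centre of its underside; z up.
- jar: loose round white plastic jar with a grey lid of the same width, 60 mm diameter, 104 mm tall, about 0.22 kg. Origin: centre of its underside; z up.
- tin: loose rectangular bare metal tin, 48 (x) by 58 (y) by 100 mm tall, with a black cap 22 mm wide and 10 mm high on top, 12 mm off centre towards its +y; about 0.25 kg. At the start its x points to the caddy's back wall within 0.12 rad. Origin: centre of its underside; z up.
- anvil: loose round steel snap-setting anvil, a disc of 50 mm diameter and 30 mm height with three dark dimples (look only) in its top, about 0.45 kg. Origin: centre of its underside; z up.
- bench_block: loose square steel block, 44 by 44 by 30 mm, in the back row of the caddy beside the anvil; to be left alone. Origin: centre of its underside; z up.
- mallet: loose mallet, head standing on its face (black cylinder 54 mm diameter, 85 mm high), wooden handle 22 mm thick level along +y to 216 mm from the origin, 42 mm up; beyond the caddy; to be left alone. Origin: centre of the underside of the head.
- drink: loose yellow drink bottle with orange cap, 64 mm diameter, 170 mm tall, on the far left of the bench; to be left alone. Origin: centre of its underside; z up.
Not all that is in view belongs to the job. Of the things shaped like the bottle, the amber one is meant. What is shaped like the jar but blue is not meant.

How it is judged:
On the way, in this order (a step that is already met when the one before it is completed fails the run):
1. bottle, jar and tin all stand upright on the mat (x of bottle in the frame of mat between -0.125 and 0.125 m and y of bottle in the frame of mat between -0.07 and 0.07 m and z of bottle in the frame of mat between 0.005 and 0.015 m and angle between each of bottle, jar, tin's own z axis and vertical below 0.1 rad and linear speed of each of bottle, jar, tin below 0.03 m/s and x of jar in the frame of mat between -0.125 and 0.125 m and y of jar in the frame of mat between -0.07 and 0.07 m and z of jar in the frame of mat between 0.005 and 0.015 m and x of tin in the frame of mat between -0.125 and 0.125 m and y of tin in the frame of mat between -0.07 and 0.07 m and z of tin in the frame of mat between 0.005 and 0.015 m), for 0.2 s.
2. the anvil stands in the middle of the pad on the work block, while the three are still on the mat (all of step 1 and horizontal distance between anvil and work_block below 0.013 m and z of anvil in the frame of work_block between 0.029 and 0.037 m and angle between anvil's own z axis and vertical below 0.1 rad and linear speed of anvil below 0.02 m/s), for 0.2 s.
At the end, for the whole second after the job is handed in: The anvil stands upright on the work block's pad, its centre within 13 mm of the pad's; bottle, jar and tin each stand upright in the caddy within 15 mm of where they stood at the start; all at rest and released (horizontal distance between anvil and work_block below 0.013 m and z of anvil in the frame of work_block between 0.029 and 0.037 m and angle between each of anvil, bottle, jar, tin's own z axis and vertical below 0.1 rad and linear speed of each of anvil, bottle, jar, tin below 0.02 m/s and distance of each of bottle, jar, tin from where it was at the start of the episode below 0.015 m); the robot touches nothing.
It fails at once if the bottle, jar or tin was tipped (angle between any of bottle, jar, tin's own z axis and vertical above 0.6 rad).
It fails at once if the square steel block was shifted by more than 10 mm (distance of bench_block from where it was at the start of the episode above 0.01 m).
It fails at once if the mallet was shifted by more than 10 mm (distance of mallet from where it was at the start of the episode above 0.01 m).
It fails at once if the drink bottle was shifted by more than 10 mm (distance of drink from where it was at the start of the episode above 0.01 m).
It also fails if it takes over 144 s, if anything falls off the work surface, if the arm or the gripper's body presses on something with over 40 N, if the wrist force passes 120 N, or if a joint passes its speed limit or range.

### The arm

A 6-joint arm with a two-finger parallel gripper is mounted at the origin on the work surface. World frame = base frame: x ahead of the robot, y to its left, z up, the work surface at z = 0. Lengths are in m, angles in rad, forces in N, time in s.
With the tool pointing down it reaches from about 0.225 to 0.875 m from the base axis. Payload 3.4 kg.
Tool frame: the origin (TCP) lies at the very end of the fingers, on their centre line; the grasp point (between the pads) lies 19 mm behind it; z points along the fingers, y is the line along which they close (so a half turn about z gives the same grasp; the last joint's range is limited). The gripper opens to 85 mm and grips with 20 to 120 N. Pads are 22 mm wide; open, the fingers measure 114 mm over their backs; the gripper's body (76 mm by 85 mm) begins 54 mm behind the grasp point. The pads swing forward as they close: fully open they stand 13 mm farther back than shut.
Start: joints at [-1.239, 0.276, 1.505, -0, 1.361, -0.121], TCP at [0.252, -0.517, 0.231] pointing down, gripper open.
Joint ranges: [-2.89, 2.89], [-0.75, 2.08], [0.22, 2.7], [-1.18, 4.32], [0.11, 2.71], [-2.7, 2.7]. Speed limits (rad/s): [2.57, 2.57, 3.14, 3.14, 3.14, 3.14].

### API

Orientations are given as a unit quaternion [w, x, y, z].
In Python, from rig import manip, eyes gives the robot as it stands.
- The arm moves only by the tool servo_tool, never from a script. Its argument "series" is text: rows parted by semicolons, each of 7 numbers parted by spaces: the shift along the tool's x, y, z in m, then the turn, a rotation vector about the tool's x, y, z in degrees, then the closure, from 0 (fully open) to 1 (shut). In form: dx dy dz ax ay az fingers; .... A call has 1 to 5 rows; each row is the pose to reach, as a shift and turn from the pose commanded when the call began, along the tool's axes at that moment; what a row does not reach only later rows make up. A row lasts 1/10 s, in which the tool goes at most 50 mm and 8.59 degrees, less where a joint would pass 70% of its speed; a pose out of reach is approached as far as the arm can. A call with a gripper value outside its range is refused whole. The fingers move at their own pace and stop on an object; "squeeze" is the grip in N (left out, the last holds). Time passes only in rows, so rows that repeat a pose let the fingers close. It gives the time, the measured TCP pose, the force, the opening and the grip force at its end, in the units of the state.
- manip.get_state(): the state, without advancing time (a new reading comes with each control period).
- eyes.get_image(name): name is "side" or "top" or "wrist"; returns the picture (480x640x3 uint8, red, green, blue); there is no depth.
- eyes.camera_info(name): a dict with "fx", "fy", "cx", "cy" (pixels), "dist" ([k1, k2, p1, p2, k3] as OpenCV has them; the pictures are not rectified), "eye" and "orientation" of the camera in the world. Camera axes: x right, y down, z forward; pixel columns grow to the right and rows downward; lengths in m; the calibration is good to about 2 mm. A picture is of the moment at which its call begins: read the wrist's pose just before it. camera_info takes no time and is no camera call; for the wrist camera it gives the pose at the moment of the call.
- manip.sign_off(): hands the job in; it is judged then, once.
The state is a dict: "clock": time; "qpos": joint angles; "qd": joint speeds; "effort": joint torques, N m; "position": TCP position; "ee_rot": TCP orientation; "contact_force": force on the tool from outside, world axes, zero at the start; "moment": the same for the moment, N m; "width": finger opening in m; "gripper_force": force on a finger pad.
Only numpy, scipy, OpenCV 4.12 (cv2) and the standard library are available. Lean on these libraries where they do the work, as an engineer would, in place of code of your own. Each camera call takes 0.05 s, during which the arm holds its last target. There are 200 camera calls.

## Working session

There is one attempt and no reset: what is moved stays moved. The work goes in short steps, Python scripts to look and compute and a tool call to move; the robot and the scene stay as the last step left them, time stands still between calls to the robot, and variables do not carry over. Pictures are saved under pics/ and viewed, at most 14 in all, crops included, and the job is handed in when it is done.

Besides the shell and the picture viewer there is one more tool, called in YAML: its name, and indented under it one key for each argument. servo_tool: Moves the arm, as the interface text tells. Its arguments: {"type":"object","properties":{"series":{"type":"string"},"squeeze":{"type":"number"}},"required":["series"]}

```bash
ls; mkdir -p pics; python3 - <<'E'
from rig import manip, eyes
import cv2
for n in ["side","top"]:
    im=eyes.get_image(n); cv2.imwrite(f"pics/{n}0.png",im[...,::-1]); print(eyes.camera_info(n))
print(manip.get_state())
E
```

```text
pics
{'fx': 462.6525222139539, 'fy': 462.6525222139539, 'cx': 317.6349526109129, 'cy': 243.2208064811441, 'dist': array([-0.10539618,  0.        ,  0.        ,  0.        ,  0.        ]), 'eye': array([ 0.53037639, -0.55021198,  0.6990448 ]), 'orientation': array([-0.36533419,  0.9294595 , -0.04332989,  0.0275408 ])}
{'fx': 579.2188104376879, 'fy': 579.2188104376879, 'cx': 323.6811209784043, 'cy': 244.55567450576066, 'dist': array([-0.19141763,  0.        ,  0.        ,  0.        ,  0.        ]), 'eye': array([0.39134889, 0.04711328, 1.14532336]), 'orientation': array([ 0.076244  , -0.70322882,  0.70420349, -0.06126599])}
{'clock': 0.1, 'qpos': array([-1.23899163e+00,  2.76540518e-01,  1.50599259e+00, -1.43957910e-05,
        1.36074735e+00, -1.20975065e-01]), 'qd': array([ 0.00205982, -0.00125997, -0.00271571, -0.00066595, -0.00105049,
       -0.000596  ]), 'effort': array([ 1.13052010e-03, -4.17701840e+01, -2.46403116e+01, -1.03098494e-04,
        5.79045096e-03,  6.87547725e-06]), 'position': array([ 0.25138931, -0.51660095,  0.2305268 ]), 'ee_rot': array([-8.38474486e-04,  9.74482389e-01,  2.24462381e-01, -9.57942009e-05]), 'contact_force': array([-0.57340189,  0.31167304, -0.21752981]), 'moment': array([-0.00368988, -0.00698931, -0.01076366]), 'gripper_force': 0.0, 'width': 0.08513681912729874}
```

View pics/side0.png

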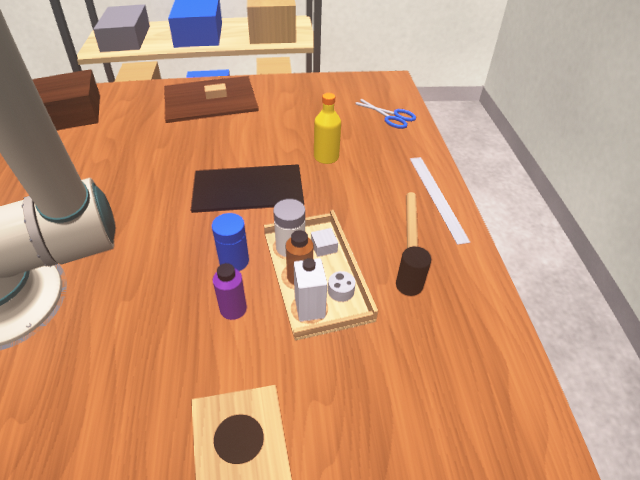

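View pics/top0.png

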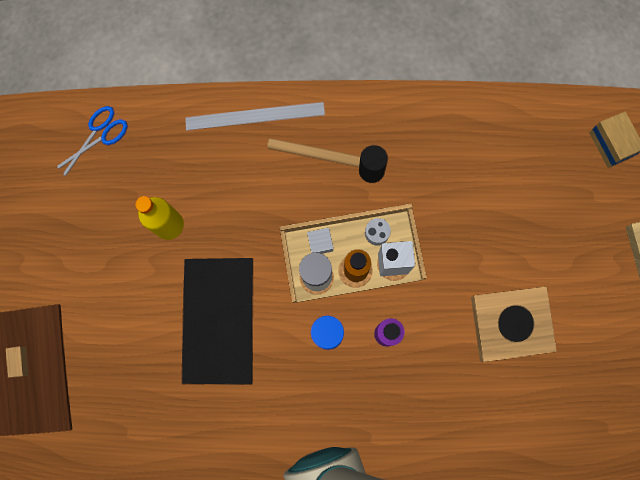

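The pictures show the mat on the left (top view 182–252, 258–384) and the pad on the right at (515,323). Across the front row, left to right, are the jar (315,268), bottle (358,261) and tin (396,256). The anvil is behind at (377,231) and the square block at (320,240).

```bash
cat > h.py <<'E'
from rig import manip, eyes
import cv2, numpy as np
from scipy.spatial.transform import Rotation as R
def rot(q): return R.from_quat(np.roll(q,-1))
class Cam:
    def __init__(s,n):
        c=eyes.camera_info(n); s.K=np.array([[c['fx'],0,c['cx']],[0,c['fy'],c['cy']],[0,0,1]]); s.d=np.array(c['dist']); s.e=np.array(c['eye']); s.R=rot(c['orientation']).as_matrix()
    def ray(s,p):
        u=cv2.undistortPoints(np.array(p,float).reshape(-1,1,2),s.K,s.d).reshape(-1,2)
        r=np.c_[u,np.ones(len(u))]@s.R.T; return r/np.linalg.norm(r,axis=1)[:,None]
    def plane(s,p,z):
        r=s.ray(p); return s.e+r*((z-s.e[2])/r[:,2])[:,None]
    def proj(s,X):
        X=np.atleast_2d(X); Rc=s.R.T
        return cv2.projectPoints(X,cv2.Rodrigues(Rc)[0],-Rc@s.e,s.K,s.d)[0].reshape(-1,2)
def tri(c1,p1,c2,p2):
    a,b=c1.ray(p1)[0],c2.ray(p2)[0]
    t=np.linalg.lstsq(np.c_[a,-b],c2.e-c1.e,rcond=None)[0]
    x,y=c1.e+a*t[0],c2.e+b*t[1]; return (x+y)/2,np.linalg.norm(x-y)
def comp(mask,seed):
    n,l,st,ce=cv2.connectedComponentsWithStats(mask.astype(np.uint8)); k=l[seed[1],seed[0]]
    if k==0: return None
    m=(l==k).astype(np.uint8); c=max(cv2.findContours(m,0,cv2.CHAIN_APPROX_NONE)[0],key=cv2.contourArea)
    return ce[k],st[k],c
def hsv(rgb): return cv2.cvtColor(rgb,cv2.COLOR_RGB2HSV).astype(int)
E
python3 - <<'E'
from h import *
np.set_printoptions(precision=4,suppress=True)
T,S=Cam("top"),Cam("side")
I={n:cv2.imread(f"pics/{n}0.png")[...,::-1].copy() for n in("top","side")}
seeds={'top':dict(mat=(217,320),pad=(515,323),bcap=(358,261),tcap=(392,255),jar=(315,268),anv=(370,233),blk=(320,240)),
'side':dict(mat=(248,188),pad=(239,439),bcap=(299,239),tcap=(309,265),jar=(289,208),anv=(342,294),blk=(325,240))}
for n,c in(("top",T),("side",S)):
    h=hsv(I[n])
    for k,s in seeds[n].items():
        m=(h[...,2]<75) if k in('mat','pad','bcap','tcap') else (h[...,1]<45)&(h[...,2]>90)
        if k=='mat' or k=='pad': m=h[...,2]<85
        r=comp(m,s)
        if r is None: print(n,k,'none',h[s[1],s[0]]);continue
        e=cv2.fitEllipse(r[2]) if len(r[2])>5 else None
        print(n,k,'cen',r[0],'bbox',r[1],'ell',np.round(e[0],1),np.round(e[1],1))
        if k=='mat': print('  corners',cv2.boxPoints(cv2.minAreaRect(r[2])).tolist(), c.plane(cv2.approxPolyDP(r[2],8,True)[:,0],0.01)[:,:2].tolist())
print(Cam("wrist").e, Cam("wrist").R, eyes.camera_info("wrist")['fx'])
E
```

```text
top mat cen [217.4328 321.1902] bbox [ 182  258   71  127 8761] ell [217.5 321.6] [ 78.8 154.2]
  corners [[182.0, 257.9999694824219], [252.0, 257.9999694824219], [252.0, 383.9999694824219], [182.0, 383.9999694824219]] [[0.58659229989354, 0.35178641316297155], [0.3394519010511393, 0.34924415868835657], [0.340185220734048, 0.21217595443100154], [0.588463903970831, 0.2147794711051596]]
top pad cen [515.6994 323.2788] bbox [ 498  306   36   36 1008] ell [515.7 323.3] [34.3 35.6]
top bcap cen [357.8027 260.722 ] bbox [350 253  17  17 223] ell [357.8 260.7] [15.7 16.2]
top tcap cen [391.7222 254.287 ] bbox [386 249  12  12 108] ell [391.7 254.3] [10.5 11.3]
top jar cen [316.8039 260.2193] bbox [ 299  228   34   63 1423] ell [316.9 260.6] [31.3 60.8]
top anv none [107  27  66]
top blk cen [316.8039 260.2193] bbox [ 299  228   34   63 1423] ell [316.9 260.6] [31.3 60.8]
side mat cen [245.2581 187.578 ] bbox [ 191  165  113   47 4185] ell [244.4 187.7] [ 43.4 134.9]
  corners [[188.24871826171875, 171.48223876953125], [300.3197937011719, 163.4771728515625], [303.21319580078125, 203.98477172851562], [191.14212036132812, 211.98983764648438]] [[0.5870747253676707, 0.3488023315193688], [0.3422627764863848, 0.3460174399959527], [0.3425788314170267, 0.20875800733926975], [0.5883572727940882, 0.21105379112039613]]
side pad none [  9 104  86]
side bcap none [178  46  88]
side tcap none [ 0 47 98]
side jar cen [287.6824 220.4476] bbox [ 274  198   31   58 1184] ell [288.2 221.7] [30.3 56.5]
side anv cen [341.0795 285.4683] bbox [328 271  28  30 679] ell [341.1 285.5] [27.1 30. ]
side blk cen [324.3019 241.4084] bbox [311 228  28  28 573] ell [324.2 241.4] [25.6 28. ]
[ 0.3148 -0.4861  0.3739] [[ 0.4376 -0.8635 -0.2507]
 [-0.8992 -0.421  -0.1194]
 [-0.0025  0.2776 -0.9607]] 425.7949679529314
```

```bash
cat >> h.py <<'E'
np.set_printoptions(precision=4,suppress=True)
def go(xyz,yaw,st=None):
    "tool-frame shift (mm) and turn (deg) to a tool-down pose at xyz with tool x at yaw"
    st=st or manip.get_state(); A=rot(st['ee_rot'])
    c,s=np.cos(yaw),np.sin(yaw); B=R.from_matrix(np.array([[c,s,0],[s,-c,0],[0,0,-1.]]))
    d=A.inv().apply(np.array(xyz)-st['position']); r=(A.inv()*B).as_rotvec(degrees=True)
    return np.round(d*1000,1),np.round(r,1)
E
python3 - <<'E'
from h import *
T=Cam("top")
for k,p,z in[('bcap',(357.8,260.7),.119),('tcap',(391.7,254.3),.118),('jar',(315.5,271),.112),('anv',(377.5,231),.038),('pad',(515.7,323.3),.033),('FL',(295,301),.028),('FR',(426,277),.028),('blue',(327,332),.104),('purple',(391,331),.11)]:
    print(k,T.plane([p],z)[0])
print(go((.48,.07,.36),1.75))
E
```

```text
bcap [0.5641 0.0077 0.119 ]
tcap [ 0.5757 -0.0536  0.118 ]
jar [0.5467 0.0839 0.112 ]
anv [ 0.6365 -0.0346  0.038 ]
pad [ 0.4537 -0.3023  0.033 ]
FL [0.5006 0.1264 0.028 ]
FR [ 0.5466 -0.1287  0.028 ]
blue [0.4375 0.0633 0.104 ]
purple [ 0.4386 -0.0506  0.11  ]
(array([ 462.2, -427.7, -128.7]), array([ -0.1,  -0.1, -74.3]))
```

servo_tool:
  series: "0.04 -0.028 -0.009 0 0 0 0; 0.077 -0.054 -0.018 0 0 0 0; 0.115 -0.081 -0.027 0 0 0 0; 0.15 -0.105 -0.035 0 0 0 0; 0.185 -0.131 -0.043 0 0 0 0"

```text
clock: 0.6
position: [0.3611, -0.3167, 0.2743]
ee_rot: [-0.0, 0.975, 0.224, -0.0]
contact_force: [0.6, 0.2, -0.4]
width: 0.0861
gripper_force: 0.0
```

servo_tool:
  series: "0.04 -0.028 -0.009 0 0 0 0; 0.077 -0.054 -0.018 0 0 0 0; 0.115 -0.081 -0.027 0 0 0 0; 0.15 -0.105 -0.035 0 0 0 0; 0.185 -0.131 -0.043 0 0 0 0"

```text
clock: 1.1
position: [0.4701, -0.1179, 0.3174]
ee_rot: [0.0, 0.974, 0.225, -0.0]
contact_force: [0.7, 0.2, 0.3]
width: 0.0852
gripper_force: 0.0
```

servo_tool:
  series: "0.04 -0.028 -0.009 0 0 0 0; 0.077 -0.054 -0.018 0 0 0 0; 0.115 -0.081 -0.027 0 0 0 0; 0.15 -0.105 -0.035 0 0 0 0; 0.185 -0.131 -0.043 0 0 0 0"

```text
clock: 1.6
position: [0.5792, 0.0808, 0.3602]
ee_rot: [0.0, 0.974, 0.225, -0.0]
contact_force: [0.7, -1.0, 0.4]
width: 0.0855
gripper_force: 0.0
```

servo_tool:
  series: "0 0 0 0 0 -8 0; 0 0 0 0 0 -16 0; 0 0 0 0 0 -24 0; 0 0 0 0 0 -32 0; 0 0 0 0 0 -40 0"

```text
clock: 2.1
position: [0.5785, 0.0793, 0.3596]
ee_rot: [-0.0, 0.837, 0.547, -0.001]
contact_force: [-0.2, -0.5, -0.1]
width: 0.0851
gripper_force: 0.0
```

servo_tool:
  series: "0 0 0 0 0 -8 0; 0 0 0 0 0 -16 0; 0 0 0 0 0 -24 0; 0 0 0 0 0 -32 0; 0 0 0 0 0 -34 0"

```text
clock: 2.6
position: [0.5785, 0.0791, 0.3597]
ee_rot: [-0.0, 0.642, 0.767, -0.0]
contact_force: [0.1, 0.0, -0.0]
width: 0.0856
gripper_force: 0.0
```

```bash
python3 - <<'E'
from h import *
st=manip.get_state();print(st['position'],st['ee_rot'],st['qpos'],st['qd'])
c=eyes.camera_info("wrist"); im=eyes.get_image("wrist"); cv2.imwrite("pics/w1.png",im[...,::-1]); import pickle; pickle.dump(c,open("w1.pkl","wb")); print(c)
E
```

```text
[0.5785 0.0791 0.3597] [-0.0004  0.642   0.7667 -0.0004] [ 0.0168  0.2493  1.2327 -0.0001  1.6608 -0.1599] [ 0.0006  0.0006  0.0028 -0.0003 -0.0014 -0.289 ]
{'fx': 425.7949679529314, 'fy': 425.7949679529314, 'cx': 320.87415407702554, 'cy': 230.9566195114189, 'dist': array([0.0049, 0.    , 0.    , 0.    , 0.    ]), 'eye': array([0.5662, 0.1485, 0.503 ]), 'orientation': array([0.1393, 0.9863, 0.0876, 0.0115])}
```

View pics/w1.png

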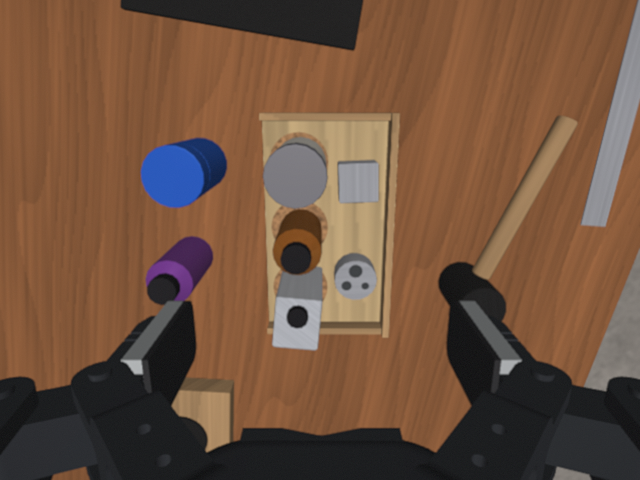

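The wrist view shows the jar lid (295,175), bottle cap (296,257), tin top (298,320) with its cap at (297,317), the anvil (355,277) and the square block (358,181). The caddy corners are at about (262,115), (398,115), (387,335) and (268,333). I'll take settled views at two places.

servo_tool:
  series: "0 0 0 0 0 0 0; 0 0 0 0 0 0 0"

```text
clock: 2.85
position: [0.5786, 0.0791, 0.36]
ee_rot: [-0.0, 0.643, 0.765, -0.0]
contact_force: [-0.4, -0.4, -0.7]
width: 0.0852
gripper_force: 0.0
```

```bash
cat >> h.py <<'E'
import pickle
def snap(n):
    c=Cam("wrist"); im=eyes.get_image("wrist"); cv2.imwrite(f"pics/{n}.png",im[...,::-1]); pickle.dump(c,open(f"{n}.pkl","wb")); return c,im
def load(n): return pickle.load(open(f"{n}.pkl","rb")),cv2.imread(f"pics/{n}.png")[...,::-1].copy()
E
python3 -c "
from h import *
snap('w2')"
```

servo_tool:
  series: "-0.04 0 0 0 0 0 0; -0.08 0 0 0 0 0 0; -0.1 0 0 0 0 0 0; -0.1 0 0 0 0 0 0; -0.1 0 0 0 0 0 0"

```text
clock: 3.4
position: [0.5959, -0.0193, 0.3601]
ee_rot: [-0.0, 0.644, 0.765, 0.0]
contact_force: [0.2, 0.5, 0.2]
width: 0.0853
gripper_force: 0.0
```

servo_tool:
  series: "0 0 0 0 0 0 0; 0 0 0 0 0 0 0"

```text
clock: 3.6
position: [0.5958, -0.0182, 0.3605]
ee_rot: [-0.0, 0.643, 0.766, 0.0]
contact_force: [0.2, 0.3, 0.4]
width: 0.0852
gripper_force: 0.0
```

```bash
python3 - <<'E'
from h import *
snap('w3')
a=load('w2')[1];b=load('w3')[1]
o=np.hstack([cv2.resize(x[90:410,130:450],None,fx=1.25,fy=1.25) for x in(a,b)]); cv2.imwrite("pics/w23.png",o[...,::-1])
E
```

```text
(no output)
```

View pics/w23.png

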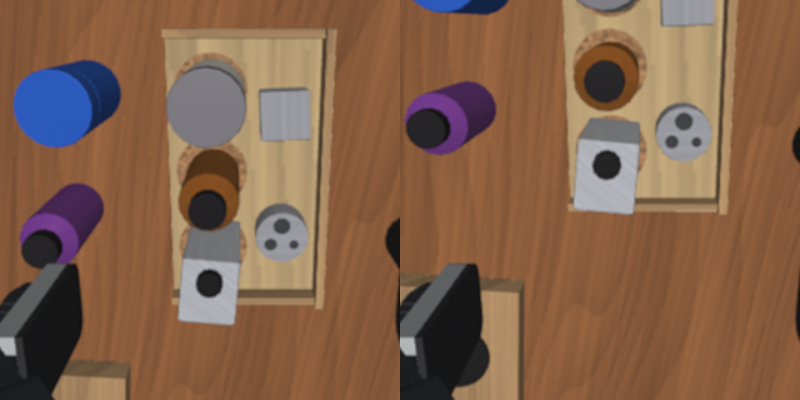

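The settled pair shows, in full-image pixels, the caps in w2 at bottle (296,257) and tin (297,317), and in w3 at bottle (293,154) and tin (295,222). The anvil is at (355,277) in w2 and (357,196) in w3.

```bash
python3 - <<'E'
from h import *
(c2,a),(c3,b)=load('w2'),load('w3')
P={}
for n,im,sd in(('w2',a,dict(bcap=(296,257),tcap=(297,317),tin=(290,300),jar=(295,175),anv=(366,272))),('w3',b,dict(bcap=(293,154),tcap=(295,222),tin=(288,240),jar=(295,70),anv=(367,190)))):
    h=hsv(im); P[n]={}
    for k,s in sd.items():
        v=h[s[1],s[0]]
        if 'cap' in k: m=h[...,2]<60
        elif k=='tin': m=(h[...,1]<40)&(h[...,2]>150)
        elif k=='jar': m=(h[...,1]<45)&(abs(h[...,2]-v[2])<14)
        else: m=(h[...,1]<50)&(h[...,2]>60)
        r=comp(m,s)
        if r is None: print(n,k,v,'none'); continue
        e=cv2.fitEllipse(r[2]); q=cv2.minAreaRect(r[2]); P[n][k]=e[0]
        if k=='tin': P[n][k]=q[0]
        print(n,k,v,np.round(e[0],1),np.round(e[1],1),'rect',np.round(q[0],1),np.round(q[1],1),r[1])
        if k=='tin': P[n]['tinb']=cv2.boxPoints(q)
for k in('bcap','tcap','tin','jar','anv'):
    if k in P['w2'] and k in P['w3']: print(k,*tri(c2,P['w2'][k],c3,P['w3'][k]))
for n,c in(('w2',c2),('w3',c3)):
    B=c.plane(P[n]['tinb'],.108)[:,:2]; print(B, np.degrees(np.arctan2(*(np.roll(B,-1,0)-B).T[::-1])),np.linalg.norm(np.roll(B,-1,0)-B,axis=1))
# caddy wall corners w2
print(c2.plane([(262,115),(268,333)],.028))
E
```

```text
w2 bcap [135  14  36] [295.6 257.6] [29.1 31.2] rect [295.5 257.5] [31. 29.] [281 242  30  32 754]
w2 tcap [128  28  36] [297.1 316.2] [18.7 20.2] rect [297. 316.] [20. 18.] [288 306  19  21 325]
w2 tin [110  12 186] [296.3 322.8] [52.1 57.5] rect [296.6 323.2] [46.3 49.9] [ 272  297   50   53 1836]
w2 jar [128   8 127] [294.4 176. ] [61.5 63.2] rect [294.5 176. ] [62.9 61.5] [ 263  145   64   63 3140]
w2 anv [115  10 158] [354.7 276.1] [41.4 46.2] rect [355. 276.] [46. 42.] [ 334  253   43   47 1563]
w3 bcap [150  12  41] [293.3 154.8] [30.6 31.9] rect [293.3 154.7] [31.1 31.8] [278 139  32  33 812]
w3 tcap [130  20  38] [295.1 221.6] [20. 21.] rect [295.  221.5] [21. 20.] [285 211  21  22 359]
w3 tin [113  12 186] [294.4 230.7] [55.5 65.2] rect [294.4 230.7] [49.2 56.3] [ 269  201   52   60 2267]
w3 jar [130  11 134] [292.1  60.5] [67.  71.5] rect [292.   60.5] [71. 68.] [ 258   25   69   72 3855]
w3 anv [115  10 161] [356.3 195.5] [43.7 46. ] rect [357. 195.] [46. 44.] [ 335  172   45   47 1643]
bcap [0.5659 0.0068 0.1131] 0.00017036386360160644
tcap [ 0.5773 -0.0547  0.1135] 2.682485798813043e-05
tin [ 0.578  -0.0652  0.1087] 0.00014102151798301316
jar [0.5524 0.0854 0.1139] 7.154768033613958e-05
anv [ 0.6398 -0.0362  0.0248] 0.00020906398602776744
[[ 0.5563 -0.0964]
 [ 0.5525 -0.0395]
 [ 0.5992 -0.0356]
 [ 0.6047 -0.0926]] [  93.8704    4.7346  -84.423  -175.4509] [0.057  0.0469 0.0572 0.0486]
[[ 0.5561 -0.0963]
 [ 0.5526 -0.0397]
 [ 0.599  -0.0355]
 [ 0.6043 -0.0921]] [  93.5638    5.1645  -84.617  -175.0281] [0.0567 0.0466 0.0568 0.0484]
[[ 0.5048  0.1306  0.028 ]
 [ 0.5475 -0.1284  0.028 ]]
```

```bash
python3 - <<'E'
from h import *
T,S=Cam("top"),Cam("side")
print(tri(T,(143,204),S,(329,99)), S.plane([(327,161)],0), T.plane([(515.7,323.3)],.033),T.plane([(374,155)],.085))
y=np.radians(94.9)
for n,p in dict(jar=(.5524,.0854),bot=(.5659,.0068),tin=(.578,-.066)).items(): print(n,go((*p,.2),y))
h=hsv(cv2.imread("pics/side0.png")[...,::-1].copy()); 
r=comp(h[...,2]<95,(239,439)); print(r[0] if r else 0, S.plane([cv2.fitEllipse(r[2])[0]],.033) if r else 0)
E
```

```text
(array([0.6624, 0.3955, 0.1588]), np.float64(0.0007892196547832356)) [[0.6609 0.3726 0.    ]] [[ 0.4537 -0.3023  0.033 ]] [[ 0.7767 -0.0274  0.085 ]]
jar (array([109.6, -24.7, 160.5]), array([ 0. , -0. ,  5.1]))
bot (array([ 29.9, -25.1, 160.5]), array([ 0. , -0. ,  5.1]))
tin (array([-43.9, -25.8, 160.4]), array([ 0. , -0. ,  5.1]))
[238.134  438.8531] [[ 0.4539 -0.3052  0.033 ]]
```

servo_tool:
  series: "0.04 -0.01 0.03 0 0 2.5 0; 0.08 -0.02 0.06 0 0 5.1 0; 0.11 -0.025 0.1 0 0 5.1 0; 0.11 -0.025 0.14 0 0 5.1 0; 0.11 -0.025 0.16 0 0 5.1 0"

```text
clock: 4.15
position: [0.5493, 0.0866, 0.1971]
ee_rot: [-0.002, 0.675, 0.737, -0.002]
contact_force: [0.5, 0.5, -0.6]
width: 0.0858
gripper_force: 0.0
```

servo_tool:
  series: "0 0 0 0 0 0 0; 0 0 0 0 0 0 0"

```text
clock: 4.35
position: [0.5528, 0.0851, 0.201]
ee_rot: [0.0, 0.676, 0.737, 0.0]
contact_force: [0.3, -0.3, 0.2]
width: 0.0854
gripper_force: 0.0
```

```bash
python3 - <<'E'
from h import *
y=np.radians(94.9); print(go((.5524,.0854,.06),y)); c,im=snap('w4')
h=hsv(im); print(c.proj([.5524,.0854,.112]))
s=c.proj([.5524,.0854,.112])[0].astype(int); v=h[s[1],s[0]]; r=comp((h[...,1]<45)&(abs(h[...,2]-v[2])<16),s)
e=cv2.fitEllipse(r[2]); print(e, c.plane([e[0]],.112))
E
```

```text
(array([  0.3,  -0.5, 141. ]), array([ 0.,  0., -0.]))
[[320.388  236.2609]]
((320.7991943359375, 236.32943725585938), (96.80005645751953, 102.00323486328125), 89.11650848388672) [[0.5526 0.0854 0.112 ]]
```

servo_tool:
  series: "0 0 0.04 0 0 0 0; 0 0 0.08 0 0 0 0; 0 0 0.11 0 0 0 0; 0 0 0.13 0 0 0 0; 0 0 0.141 0 0 0 0"

```text
clock: 4.9
position: [0.5531, 0.0844, 0.0592]
ee_rot: [0.0, 0.677, 0.736, 0.0]
contact_force: [0.1, 0.8, 0.1]
width: 0.0853
gripper_force: 0.0
```

servo_tool:
  series: "0 0 0 0 0 0 0; 0 0 0 0 0 0 0.6; 0 0 0 0 0 0 0.6; 0 0 0 0 0 0 0.6; 0 0 0 0 0 0 0.6"
  squeeze: 40

```text
clock: 5.4
position: [0.5536, 0.0846, 0.0611]
ee_rot: [0.001, 0.677, 0.736, 0.001]
contact_force: [-1.2, -0.2, 6.8]
width: 0.0592
gripper_force: 43.2
```

servo_tool:
  series: "0 0 0 0 0 0 0.6; 0 0 0 0 0 0 0.6; 0 0 0 0 0 0 0.6"

```text
clock: 5.7
position: [0.5536, 0.0846, 0.0611]
ee_rot: [0.001, 0.677, 0.736, 0.001]
contact_force: [-1.0, -0.1, 6.8]
width: 0.0591
gripper_force: 43.2
```

servo_tool:
  series: "0 0 -0.02 0 0 0 0.6; 0 0 -0.05 0 0 0 0.6; 0 0 -0.07 0 0 0 0.6; 0.03 0.001 -0.07 0 0 0 0.6; 0.06 0.002 -0.07 0 0 0 0.6"

```text
clock: 6.2
position: [0.5499, 0.1447, 0.1306]
ee_rot: [0.001, 0.677, 0.736, 0.001]
contact_force: [-0.0, -0.2, -1.7]
width: 0.0592
gripper_force: 44.0
```

servo_tool:
  series: "0.035 0.001 0 0 0 0 0.6; 0.07 0.002 0 0 0 0 0.6; 0.1 0.003 0 0 0 0 0.6; 0.115 0.004 0 0 0 0 0.6; 0.12 0.004 0 0 0 0 0.6"

```text
clock: 6.7
position: [0.5429, 0.2657, 0.1292]
ee_rot: [0.0, 0.676, 0.737, -0.0]
contact_force: [-0.4, -0.5, -2.0]
width: 0.0596
gripper_force: 44.0
```

servo_tool:
  series: "0 0 0.02 0 0 0 0.6; 0 0 0.04 0 0 0 0.6; 0 0 0.055 0 0 0 0.6; 0 0 0.06 0 0 0 0.6; 0 0 0.062 0 0 0 0.6"

```text
clock: 7.2
position: [0.5431, 0.2634, 0.0668]
ee_rot: [-0.0, 0.677, 0.736, -0.001]
contact_force: [-0.3, 0.3, -1.6]
width: 0.0588
gripper_force: 44.0
```

servo_tool:
  series: "0 0 0 0 0 0 0.6; 0 0 0.002 0 0 0 0.6; 0 0 0.002 0 0 0 0.6; 0 0 0.002 0 0 0 0.6"

```text
clock: 7.6
position: [0.5434, 0.2646, 0.0657]
ee_rot: [0.0, 0.677, 0.736, 0.0]
contact_force: [-1.1, -1.1, -1.7]
width: 0.0594
gripper_force: 44.0
```

servo_tool:
  series: "0 0 0.001 0 0 0 0.6; 0 0 0.002 0 0 0 0.6; 0 0 0.003 0 0 0 0.6; 0 0 0.003 0 0 0 0.6"

```text
clock: 8.0
position: [0.5432, 0.2646, 0.0632]
ee_rot: [0.0, 0.677, 0.736, 0.0]
contact_force: [-1.4, -0.3, 4.1]
width: 0.0592
gripper_force: 44.3
```

servo_tool:
  series: "0 0 0.001 0 0 0 0.6; 0 0 0.001 0 0 0 0.6; 0 0 0.001 0 0 0 0.6"

```text
clock: 8.3
position: [0.5432, 0.2646, 0.0632]
ee_rot: [0.0, 0.677, 0.736, 0.0]
contact_force: [-3.4, -0.6, 10.6]
width: 0.0591
gripper_force: 44.9
```

servo_tool:
  series: "0 0 -0.001 0 0 0 0.3; 0 0 -0.001 0 0 0 0; 0 0 -0.001 0 0 0 0; 0 0 -0.001 0 0 0 0"

```text
clock: 8.7
position: [0.5432, 0.2645, 0.0619]
ee_rot: [-0.0, 0.677, 0.736, -0.0]
contact_force: [0.1, 0.1, -0.7]
width: 0.0856
gripper_force: 0.0
```

servo_tool:
  series: "0 0 -0.02 0 0 0 0; 0 0 -0.06 0 0 0 0; 0 0 -0.1 0 0 0 0; 0 0 -0.14 0 0 0 0; -0.04 0 -0.14 0 0 0 0"

```text
clock: 9.2
position: [0.5502, 0.229, 0.2085]
ee_rot: [0.003, 0.675, 0.738, 0.007]
contact_force: [1.2, -1.0, 0.1]
width: 0.0851
gripper_force: 0.0
```

servo_tool:
  series: "-0.045 0 0 0 0 0 0; -0.09 0 0 0 0 0 0; -0.135 0 0 0 0 0 0; -0.18 0 0 0 0 0 0; -0.219 0.001 0 0 0 0 0"

```text
clock: 9.7
position: [0.5659, 0.0043, 0.2021]
ee_rot: [0.0, 0.677, 0.736, -0.0]
contact_force: [1.2, -0.4, -0.2]
width: 0.0856
gripper_force: 0.0
```

servo_tool:
  series: "0 0 0 0 0 0 0; 0 0 0 0 0 0 0; 0 0 0 0 0 0 0"

```text
clock: 10.0
position: [0.5658, 0.0073, 0.2021]
ee_rot: [-0.0, 0.676, 0.736, 0.0]
contact_force: [0.8, 0.0, -0.2]
width: 0.0855
gripper_force: 0.0
```

```bash
python3 - <<'E'
from h import *
y=np.radians(94.9); c,im=snap('w5'); h=hsv(im)
s=c.proj([.5659,.0068,.119])[0].astype(int); r=comp(h[...,2]<60,s); e=cv2.fitEllipse(r[2]); print(s,e,c.plane([e[0]],.119))
print(go((.5659,.0068,.06),y))
# jar on mat
T=Cam("top"); I=eyes.get_image("top"); cv2.imwrite("pics/top1.png",I[...,::-1]); h=hsv(I)
p=T.proj([.5432,.2646,.112])[0].astype(int); r=comp((h[...,1]<45)&(h[...,2]>90),p)
if r: print(T.plane([cv2.minEnclosingCircle(r[2])[0]],.114),r[1])
E
```

```text
[321 240] ((321.3511047363281, 237.862060546875), (50.7750244140625, 53.87443542480469), 177.93331909179688) [[0.5658 0.0085 0.119 ]]
(array([ -1. ,   0.1, 142.1]), array([-0., -0.,  0.]))
[[0.5416 0.2646 0.114 ]] [200 258  33  32 801]
```

servo_tool:
  series: "0 0 0.04 0 0 0 0; 0 0 0.08 0 0 0 0; 0 0 0.11 0 0 0 0; 0 0 0.13 0 0 0 0; 0 0 0.142 0 0 0 0"

```text
clock: 10.6
position: [0.5648, 0.0079, 0.0584]
ee_rot: [-0.001, 0.676, 0.737, -0.001]
contact_force: [-0.0, 0.4, -0.3]
width: 0.0852
gripper_force: 0.0
```

servo_tool:
  series: "0 0 0 0 0 0 0; 0 0 0 0 0 0 0; 0 0 0 0 0 0 0.65; 0 0 0 0 0 0 0.65; 0 0 0 0 0 0 0.65"

```text
clock: 11.1
position: [0.5666, 0.0064, 0.0617]
ee_rot: [0.001, 0.677, 0.736, 0.001]
contact_force: [-1.5, -0.1, 1.9]
width: 0.0491
gripper_force: 40.9
```

servo_tool:
  series: "0 0 0 0 0 0 0.65; 0 0 0 0 0 0 0.65; 0 0 0 0 0 0 0.65; 0 0 0 0 0 0 0.65"

```text
clock: 11.5
position: [0.5666, 0.0064, 0.0616]
ee_rot: [0.001, 0.677, 0.736, 0.001]
contact_force: [-0.9, -0.1, 5.9]
width: 0.0491
gripper_force: 41.2
```

servo_tool:
  series: "0 0 -0.02 0 0 0 0.65; 0 0 -0.05 0 0 0 0.65; 0 0 -0.08 0 0 0 0.65; 0 0 -0.11 0 0 0 0.65; 0 0 -0.13 0 0 0 0.65"

```text
clock: 12.0
position: [0.5666, 0.0064, 0.1925]
ee_rot: [0.001, 0.677, 0.736, 0.001]
contact_force: [0.6, 0.3, -1.6]
width: 0.0492
gripper_force: 42.0
```

servo_tool:
  series: "0.035 -0.01 0 0 0 0 0.65; 0.07 -0.02 0 0 0 0 0.65; 0.105 -0.03 0 0 0 0 0.65; 0.14 -0.04 0 0 0 0 0.65; 0.175 -0.051 0 0 0 0 0.65"

```text
clock: 12.5
position: [0.4996, 0.1777, 0.1902]
ee_rot: [0.0, 0.677, 0.736, -0.0]
contact_force: [0.9, 0.0, -1.8]
width: 0.0491
gripper_force: 42.0
```

servo_tool:
  series: "0.035 -0.01 0 0 0 0 0.65; 0.07 -0.02 0 0 0 0 0.65; 0.1 -0.03 0 0 0 0 0.65; 0.12 -0.036 0 0 0 0 0.65; 0.126 -0.037 0 0 0 0 0.65"

```text
clock: 13.0
position: [0.4516, 0.3006, 0.1901]
ee_rot: [-0.0, 0.676, 0.737, -0.0]
contact_force: [0.8, 0.5, -1.2]
width: 0.0489
gripper_force: 42.0
```

servo_tool:
  series: "0 0 0.04 0 0 0 0.65; 0 0 0.08 0 0 0 0.65; 0 0 0.11 0 0 0 0.65; 0 0 0.12 0 0 0 0.65; 0 0 0.123 0 0 0 0.65"

```text
clock: 13.5
position: [0.4527, 0.2981, 0.0663]
ee_rot: [-0.0, 0.677, 0.736, -0.001]
contact_force: [0.7, 0.2, -1.4]
width: 0.049
gripper_force: 42.0
```

servo_tool:
  series: "0 0 0.001 0 0 0 0.65; 0 0 0.002 0 0 0 0.65; 0 0 0.003 0 0 0 0.65; 0 0 0.003 0 0 0 0.65"

```text
clock: 13.9
position: [0.4534, 0.2992, 0.0651]
ee_rot: [0.0, 0.677, 0.736, 0.001]
contact_force: [-0.3, -0.4, -1.8]
width: 0.049
gripper_force: 42.0
```

servo_tool:
  series: "0 0 0.001 0 0 0 0.65; 0 0 0.002 0 0 0 0.65; 0 0 0.002 0 0 0 0.65; 0 0 0.002 0 0 0 0.65"

```text
clock: 14.3
position: [0.4532, 0.2993, 0.0636]
ee_rot: [0.0, 0.677, 0.736, 0.001]
contact_force: [-2.7, -0.9, 6.7]
width: 0.0489
gripper_force: 42.6
```

servo_tool:
  series: "0 0 0 0 0 0 0.4; 0 0 -0.001 0 0 0 0.1; 0 0 -0.001 0 0 0 0.1; 0 0 -0.001 0 0 0 0.1"

```text
clock: 14.7
position: [0.453, 0.299, 0.0632]
ee_rot: [0.0, 0.677, 0.736, 0.0]
contact_force: [-0.6, -0.1, 0.3]
width: 0.0767
gripper_force: 0.0
```

servo_tool:
  series: "0 0 -0.02 0 0 0 0.1; 0 0 -0.06 0 0 0 0.1; 0 0 -0.1 0 0 0 0.1; 0 0 -0.138 0 0 0 0; -0.035 0.009 -0.138 0 0 0 0"

```text
clock: 15.2
position: [0.4675, 0.2689, 0.207]
ee_rot: [0.002, 0.675, 0.738, 0.006]
contact_force: [0.1, -0.7, -0.7]
width: 0.0852
gripper_force: 0.0
```

servo_tool:
  series: "-0.04 0.01 0 0 0 0 0; -0.08 0.02 0 0 0 0 0; -0.12 0.03 0 0 0 0 0; -0.16 0.04 0 0 0 0 0; -0.2 0.05 0 0 0 0 0"

```text
clock: 15.7
position: [0.5318, 0.0682, 0.2012]
ee_rot: [0.0, 0.677, 0.736, 0.0]
contact_force: [-0.3, 0.1, -0.2]
width: 0.0857
gripper_force: 0.0
```

servo_tool:
  series: "-0.04 0.01 0 0 0 0 0; -0.08 0.02 0 0 0 0 0; -0.12 0.03 0 0 0 0 0; -0.139 0.034 0 0 0 0 0; -0.139 0.034 0 0 0 0 0"

```text
clock: 16.2
position: [0.5777, -0.0682, 0.2008]
ee_rot: [0.0, 0.678, 0.735, -0.0]
contact_force: [-0.0, 0.1, -0.1]
width: 0.0857
gripper_force: 0.0
```

servo_tool:
  series: "0 0 0 0 0 0 0; 0 0 0 0 0 0 0"

```text
clock: 16.4
position: [0.5765, -0.0642, 0.2012]
ee_rot: [-0.001, 0.676, 0.737, 0.0]
contact_force: [0.8, -0.2, 0.6]
width: 0.0855
gripper_force: 0.0
```

```bash
python3 - <<'E'
from h import *
y=np.radians(94.9); c,im=snap('w6'); h=hsv(im)
print(go((.578,-.066,.06),y))
s=c.proj([.578,-.080,.108])[0].astype(int); r=comp((h[...,1]<40)&(h[...,2]>150),s); B=c.plane(cv2.boxPoints(cv2.minAreaRect(r[2])),.108)[:,:2]
print(B.mean(0),np.degrees(np.arctan2(*(np.roll(B,-1,0)-B).T[::-1])),np.linalg.norm(np.roll(B,-1,0)-B,axis=1))
E
```

```text
(array([ -2.1,   1.3, 141.4]), array([-0., -0.,  0.]))
[ 0.5783 -0.0662] [   4.936   -83.4764 -175.0472   93.5553] [0.045  0.0559 0.0479 0.0559]
```

servo_tool:
  series: "-0.002 0.001 0.04 0 0 0 0; -0.002 0.001 0.08 0 0 0 0; -0.002 0.001 0.11 0 0 0 0; -0.002 0.001 0.13 0 0 0 0; -0.002 0.001 0.141 0 0 0 0"

```text
clock: 16.95
position: [0.5768, -0.066, 0.0586]
ee_rot: [-0.002, 0.676, 0.737, -0.001]
contact_force: [0.7, -0.2, 0.2]
width: 0.0855
gripper_force: 0.0
```

servo_tool:
  series: "0 0 0 0 0 0 0; 0 0 0 0 0 0 0; 0 0 0 0 0 0 0.65; 0 0 0 0 0 0 0.65; 0 0 0 0 0 0 0.65"

```text
clock: 17.45
position: [0.5788, -0.0679, 0.0614]
ee_rot: [0.001, 0.677, 0.736, 0.0]
contact_force: [-0.6, -0.6, -0.8]
width: 0.0479
gripper_force: 41.3
```

servo_tool:
  series: "0 0 0 0 0 0 0.65; 0 0 0 0 0 0 0.65; 0 0 0 0 0 0 0.65; 0 0 0 0 0 0 0.65"

```text
clock: 17.85
position: [0.5788, -0.0679, 0.0614]
ee_rot: [0.001, 0.677, 0.736, 0.0]
contact_force: [-1.5, 0.8, 6.3]
width: 0.0477
gripper_force: 42.0
```

servo_tool:
  series: "0 0 -0.02 0 0 0 0.65; 0 0 -0.05 0 0 0 0.65; 0 0 -0.08 0 0 0 0.65; 0 0 -0.11 0 0 0 0.65; 0 0 -0.13 0 0 0 0.65"

```text
clock: 18.35
position: [0.5787, -0.0679, 0.1921]
ee_rot: [0.001, 0.677, 0.736, 0.0]
contact_force: [0.6, -0.5, -2.5]
width: 0.0479
gripper_force: 42.1
```

servo_tool:
  series: "0.03 -0.016 0 0 0 0 0.65; 0.06 -0.032 0 0 0 0 0.65; 0.09 -0.048 0 0 0 0 0.65; 0.12 -0.064 0 0 0 0 0.65; 0.15 -0.08 0 0 0 0 0.65"

```text
clock: 18.85
position: [0.4846, 0.0759, 0.1898]
ee_rot: [-0.0, 0.677, 0.736, -0.0]
contact_force: [0.5, 0.9, -2.6]
width: 0.0479
gripper_force: 42.2
```

servo_tool:
  series: "0.035 -0.019 0 0 0 0 0.65; 0.07 -0.038 0 0 0 0 0.65; 0.105 -0.057 0 0 0 0 0.65; 0.14 -0.076 0 0 0 0 0.65; 0.17 -0.092 0 0 0 0 0.65"

```text
clock: 19.35
position: [0.3781, 0.2378, 0.1899]
ee_rot: [-0.0, 0.677, 0.736, -0.0]
contact_force: [0.0, -0.4, -2.6]
width: 0.0477
gripper_force: 42.2
```

servo_tool:
  series: "0.014 -0.008 0 0 0 0 0.65; 0.014 -0.008 0.04 0 0 0 0.65; 0.014 -0.008 0.08 0 0 0 0.65; 0.014 -0.008 0.11 0 0 0 0.65; 0.014 -0.008 0.123 0 0 0 0.65"

```text
clock: 19.85
position: [0.3681, 0.2487, 0.0644]
ee_rot: [-0.001, 0.677, 0.736, -0.003]
contact_force: [-0.5, 0.0, -1.8]
width: 0.0478
gripper_force: 42.0
```

servo_tool:
  series: "0 0 0.001 0 0 0 0.65; 0 0 0.002 0 0 0 0.65; 0 0 0.003 0 0 0 0.65; 0 0 0.003 0 0 0 0.65"

```text
clock: 20.25
position: [0.3713, 0.2501, 0.065]
ee_rot: [0.0, 0.677, 0.736, 0.001]
contact_force: [-1.7, 0.3, -2.1]
width: 0.0477
gripper_force: 42.1
```

servo_tool:
  series: "0 0 0.001 0 0 0 0.65; 0 0 0.002 0 0 0 0.65; 0 0 0.002 0 0 0 0.65; 0 0 0.002 0 0 0 0.65"

```text
clock: 20.65
position: [0.3712, 0.2502, 0.0633]
ee_rot: [0.0, 0.677, 0.736, 0.001]
contact_force: [-2.0, -0.1, 6.2]
width: 0.0474
gripper_force: 42.7
```

servo_tool:
  series: "0 0 0 0 0 0 0.4; 0 0 -0.001 0 0 0 0.1; 0 0 -0.001 0 0 0 0.1; 0 0 -0.001 0 0 0 0.1"

```text
clock: 21.05
position: [0.3708, 0.2499, 0.0632]
ee_rot: [0.0, 0.677, 0.736, 0.0]
contact_force: [0.9, -0.1, 0.3]
width: 0.0771
gripper_force: 0.0
```

servo_tool:
  series: "0 0 -0.02 0 0 0 0.1; 0 0 -0.06 0 0 0 0.1; 0 0 -0.1 0 0 0 0.1; 0 0 -0.138 0 0 0 0; -0.017 0.014 -0.138 0 0 0 0"

```text
clock: 21.55
position: [0.3882, 0.2364, 0.2064]
ee_rot: [0.002, 0.676, 0.737, 0.005]
contact_force: [0.2, 0.1, 0.2]
width: 0.085
gripper_force: 0.0
```

servo_tool:
  series: "-0.03 0.024 0 0 0 0 0; -0.06 0.047 0 0 0 0 0; -0.09 0.071 0 0 0 0 0; -0.12 0.094 0 0 0 0 0; -0.15 0.118 0 0 0 0 0"

```text
clock: 22.05
position: [0.5171, 0.0934, 0.2011]
ee_rot: [-0.0, 0.677, 0.736, -0.0]
contact_force: [0.1, 1.2, 0.5]
width: 0.0856
gripper_force: 0.0
```

servo_tool:
  series: "-0.03 0.024 0 0 0 0 0; -0.06 0.047 0 0 0 0 0; -0.09 0.071 0 0 0 0 0; -0.12 0.094 0 0 0 0 0; -0.14 0.11 0 0 0 0 0"

```text
clock: 22.55
position: [0.6393, -0.0379, 0.2007]
ee_rot: [0.0, 0.677, 0.736, -0.0]
contact_force: [0.1, 0.1, -0.4]
width: 0.0852
gripper_force: 0.0
```

servo_tool:
  series: "0 0 0 0 0 -8 0; 0 0 0 0 0 -16 0; 0 0 0 0 0 -24 0; 0 0 0 0 0 -32 0; 0 0 0 0 0 -40 0"

```text
clock: 23.05
position: [0.6376, -0.0356, 0.2008]
ee_rot: [-0.0, 0.381, 0.924, -0.0]
contact_force: [-1.0, -0.2, 0.4]
width: 0.0852
gripper_force: 0.0
```

servo_tool:
  series: "0 0 0 0 0 -8 0; 0 0 0 0 0 -16 0; 0 0 0 0 0 -24 0; 0 0 0 0 0 -32 0; 0 0 0 0 0 -40 0"

```text
clock: 23.55
position: [0.6376, -0.0355, 0.2008]
ee_rot: [-0.0, 0.042, 0.999, -0.0]
contact_force: [0.0, 0.4, 0.3]
width: 0.0854
gripper_force: 0.0
```

servo_tool:
  series: "0 0 0 0 0 -8 0; 0 0 0 0 0 -14.5 0; 0 0 0 0 0 -14.5 0; 0 0 0 0 0 -14.5 0; 0 0 0 0 0 -14.5 0"

```text
clock: 24.05
position: [0.6377, -0.0356, 0.2011]
ee_rot: [-0.0, -0.081, 0.997, -0.0]
contact_force: [-0.2, -0.3, 0.3]
width: 0.0851
gripper_force: 0.0
```

```bash
python3 - <<'E'
from h import *
print(manip.get_state()['qpos'])
c,im=snap('w7'); I=eyes.get_image("top"); cv2.imwrite("pics/top2.png",I[...,::-1])
cv2.imwrite("pics/c7.png",np.hstack([cv2.resize(im,(400,300)),cv2.resize(I[120:420,120:520],(400,300))])[...,::-1])
E
```

```text
[-0.1646  0.3884  1.4103 -0.0001  1.3432 -1.8968]
```

View pics/c7.png

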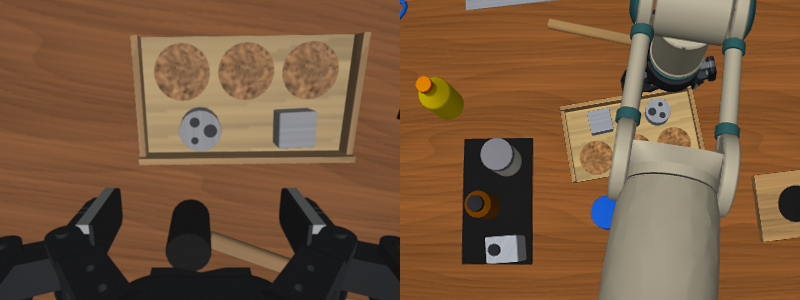

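The anvil is at about (200,130) in the half-size wrist view, with all three corks clear. In the top view the jar, bottle and tin stand on the mat. I'll measure the anvil's top face from here and from a second wrist position.

```bash
cat > anv.py <<'E'
from h import *
def meas(c,im,g,z=.038):
    h=hsv(im); s=c.proj([*g,z])[0].astype(int)
    r=comp(cv2.morphologyEx(((h[...,1]<50)&(h[...,2]>120)).astype(np.uint8),cv2.MORPH_CLOSE,np.ones((5,5))),s)
    m=np.zeros(h.shape[:2],np.uint8)
    if r is None: print('none',h[s[1]-20:s[1]+20:5,s[0],:]); return
    hull=cv2.convexHull(r[2]); e=cv2.fitEllipse(hull)
    (x,y),rad=cv2.minEnclosingCircle(c.plane(hull[:,0],z)[:,:2].astype(np.float32))
    print('px',np.round(e[0],1),'world',c.plane([e[0]],z)[0],'circ',x,y,rad); return e[0]
E
python3 - <<'E'
from anv import *
c,im=load('w7'); meas(c,im,(.638,-.036)); h=hsv(im); print(h[180:240:3,302,2])
E
```

```text
px [320.  209.1] world [ 0.6389 -0.0358  0.038 ] circ 0.6393857002258301 -0.035714052617549896 0.025059787556529045
[ 76 144 150 151 152 149 150 154 152 152 152 151 152 152 150 151 151 151
 151 164]
```

servo_tool:
  series: "-0.02 0 0 0 0 0 0; -0.05 0 0 0 0 0 0; -0.06 0 0 0 0 0 0; -0.06 0 0 0 0 0 0; -0.06 0 0 0 0 0 0"

```text
clock: 24.65
position: [0.696, -0.0259, 0.2009]
ee_rot: [-0.001, -0.081, 0.997, 0.0]
contact_force: [-0.5, 0.1, -0.1]
width: 0.0858
gripper_force: 0.0
```

```bash
python3 - <<'E'
from anv import *
c,im=snap('w8'); p8=meas(c,im,(.638,-.036)); c7,i7=load('w7'); p7=meas(c7,i7,(.638,-.036))
print(tri(c7,p7,c,p8), manip.get_state()['position'])
E
```

```text
px [319.7 127. ] world [ 0.6388 -0.0359  0.038 ] circ 0.6393144130706787 -0.03570300340652466 0.02495257370173931
px [320.  209.1] world [ 0.6389 -0.0358  0.038 ] circ 0.6393857002258301 -0.035714052617549896 0.025059787556529045
(array([ 0.6387, -0.0359,  0.0388]), np.float64(2.6952128940848167e-05)) [ 0.6958 -0.0259  0.2011]
```

servo_tool:
  series: "0.03 0 0 0 0 0 0; 0.0575 -0.0005 0 0 0 0 0; 0.0575 -0.0005 0.04 0 0 0 0; 0.0575 -0.0005 0.08 0 0 0 0; 0.0575 -0.0005 0.12 0 0 0 0"

```text
clock: 25.2
position: [0.6393, -0.0359, 0.0814]
ee_rot: [0.001, -0.081, 0.997, -0.0]
contact_force: [0.1, -0.4, -0.3]
width: 0.0851
gripper_force: 0.0
```

servo_tool:
  series: "0 0 0.01 0 0 0 0; 0 0 0.01 0 0 0 0; 0 0 0.01 0 0 0 0"

```text
clock: 25.5
position: [0.6415, -0.0359, 0.0732]
ee_rot: [0.001, -0.081, 0.997, -0.0]
contact_force: [-0.1, 0.6, 1.2]
width: 0.0856
gripper_force: 0.0
```

servo_tool:
  series: "0 0 0.02 0 0 0 0; 0 0 0.04 0 0 0 0; 0 0 0.055 0 0 0 0; 0 0 0.059 0 0 0 0; 0 0 0.059 0 0 0 0"

```text
clock: 26.0
position: [0.6414, -0.0358, 0.0136]
ee_rot: [0.001, -0.081, 0.997, -0.0]
contact_force: [-0.2, -0.1, -0.1]
width: 0.0856
gripper_force: 0.0
```

servo_tool:
  series: "0.002 0 0.001 0 0 0 0; 0.002 0 0.001 0 0 0 0.6; 0.002 0 0.001 0 0 0 0.6; 0.002 0 0.001 0 0 0 0.6; 0.002 0 0.001 0 0 0 0.6"
  squeeze: 60

```text
clock: 26.5
position: [0.639, -0.0361, 0.0124]
ee_rot: [0.001, -0.081, 0.997, -0.0]
contact_force: [-0.8, -0.1, 6.1]
width: 0.0483
gripper_force: 63.0
```

servo_tool:
  series: "0 0 0 0 0 0 0.65; 0 0 0 0 0 0 0.65; 0 0 0 0 0 0 0.65; 0 0 0 0 0 0 0.65"

```text
clock: 26.9
position: [0.639, -0.0361, 0.0124]
ee_rot: [0.001, -0.081, 0.997, -0.0]
contact_force: [-1.1, -0.2, 6.2]
width: 0.0478
gripper_force: 63.0
```

servo_tool:
  series: "0 0 -0.02 0 0 0 0.65; 0 0 -0.05 0 0 0 0.65; 0 0 -0.09 0 0 0 0.65; 0 0 -0.13 0 0 0 0.65; 0 0 -0.16 0 0 0 0.65"

```text
clock: 27.4
position: [0.6383, -0.0359, 0.1727]
ee_rot: [0.0, -0.081, 0.997, -0.0]
contact_force: [0.9, 0.6, -4.4]
width: 0.048
gripper_force: 63.1
```

servo_tool:
  series: "0.025 -0.025 0 0 0 0 0.65; 0.05 -0.05 0 0 0 0 0.65; 0.075 -0.075 0 0 0 0 0.65; 0.1 -0.1 0 0 0 0 0.65; 0.125 -0.125 0 0 0 0 0.65"

```text
clock: 27.9
position: [0.5335, -0.1801, 0.1701]
ee_rot: [-0.001, -0.082, 0.997, 0.001]
contact_force: [0.1, -0.8, -5.0]
width: 0.0482
gripper_force: 63.3
```

servo_tool:
  series: "0.025 -0.025 0 0 0 0 0.65; 0.05 -0.05 0 0 0 0 0.65; 0.06 -0.06 0 0 0 0 0.65; 0.06 -0.06 0 0 0 0 0.65; 0.06 -0.06 0 0 0 0 0.65"

```text
clock: 28.4
position: [0.4858, -0.2479, 0.1707]
ee_rot: [-0.0, -0.081, 0.997, 0.001]
contact_force: [-0.4, -0.6, -4.7]
width: 0.0483
gripper_force: 63.2
```

```bash
python3 - <<'E'
from h import *
print(manip.get_state()['position'],manip.get_state()['qpos']); c,im=snap('w9'); print(c.proj([.4538,-.304,.033]),c.e)
E
```

```text
[ 0.4858 -0.2479  0.1707] [-0.6002  0.2737  1.6651  0.0013  1.204  -2.3337]
[[243.4394 155.5892]] [ 0.4163 -0.2596  0.3141]
```

View pics/w9.png

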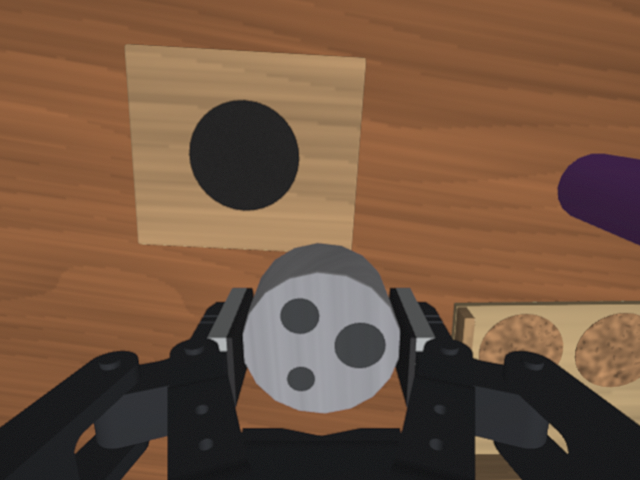

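The pad is clear at (244,155). The held anvil is upright between the fingers, its top centred at about (321,342).

servo_tool:
  series: "0 -0.025 0 0 0 0 0.65; 0 -0.04 0 0 0 0 0.65; 0 -0.04 0 0 0 0 0.65; 0 -0.04 0 0 0 0 0.65"

```text
clock: 28.85
position: [0.4925, -0.2872, 0.1709]
ee_rot: [-0.0, -0.081, 0.997, 0.001]
contact_force: [-0.4, 0.9, -4.9]
width: 0.0484
gripper_force: 63.4
```

```bash
python3 - <<'E'
from h import *
snap('w10'); P=[]
for n in('w9','w10'):
    c,im=load(n); h=hsv(im); s=c.proj([.4538,-.304,.033])[0].astype(int)
    r=comp(h[...,2]<70,s); e=cv2.fitEllipse(r[2]); P.append((c,e[0]))
    W=c.plane(r[2][:,0],.033)[:,:2].astype(np.float32); print(e,c.plane([e[0]],.033)[0],cv2.minEnclosingCircle(W))
print(tri(*P[0],*P[1]))
st=manip.get_state(); print(st['position'])
s=(321,342); r=comp((h[...,1]<40)&(h[...,2]>135),(321,300)); 
if r: hull=cv2.convexHull(r[2]); W=c.plane(hull[:,0],st['position'][2]+.0256)[:,:2].astype(np.float32); print('held',cv2.minEnclosingCircle(W))
print(go((P[1][0].plane([P[1][1]],.033)[0][0],P[1][0].plane([P[1][1]],.033)[0][1],.0374),np.radians(189.4)))
E
```

```text
((243.80422973632812, 154.7255859375), (105.588623046875, 110.92915344238281), 139.0643310546875) [ 0.4532 -0.3038  0.033 ] ((0.4544672966003418, -0.30365023016929626), 0.03560210391879082)
((304.83111572265625, 154.52444458007812), (107.02519989013672, 108.68306732177734), 157.5185089111328) [ 0.4532 -0.3038  0.033 ] ((0.45452046394348145, -0.3036096394062042), 0.035554707050323486)
(array([ 0.4532, -0.3038,  0.033 ]), np.float64(4.217528590195031e-05))
[ 0.4922 -0.2869  0.1709]
held ((0.4932904839515686, -0.28698891401290894), 0.024703122675418854)
(array([ 41.1, -10.6, 133.5]), array([ 0.1, -0. , -0. ]))
```

servo_tool:
  series: "0.02 -0.005 0 0 0 0 0.65; 0.041 -0.0105 0.02 0 0 0 0.65; 0.041 -0.0105 0.06 0 0 0 0.65; 0.041 -0.0105 0.1 0 0 0 0.65; 0.041 -0.0105 0.125 0 0 0 0.65"

```text
clock: 29.4
position: [0.452, -0.3029, 0.0441]
ee_rot: [-0.001, -0.081, 0.997, 0.002]
contact_force: [-0.4, 0.3, -4.7]
width: 0.0482
gripper_force: 63.5
```

servo_tool:
  series: "0 0 0 0 0 0 0.65; 0 0 0.003 0 0 0 0.65; 0 0 0.005 0 0 0 0.65; 0 0 0.005 0 0 0 0.65"

```text
clock: 29.8
position: [0.4546, -0.3056, 0.0427]
ee_rot: [0.001, -0.082, 0.997, -0.001]
contact_force: [-0.0, 0.4, -4.0]
width: 0.0481
gripper_force: 63.5
```

servo_tool:
  series: "0.001 0.002 0 0 0 0 0.65; 0.001 0.002 0.002 0 0 0 0.65; 0.001 0.002 0.004 0 0 0 0.65; 0.001 0.002 0.004 0 0 0 0.65"

```text
clock: 30.2
position: [0.4524, -0.3034, 0.0375]
ee_rot: [0.0, -0.081, 0.997, -0.0]
contact_force: [-0.6, 0.4, -2.2]
width: 0.0483
gripper_force: 64.2
```

servo_tool:
  series: "0 0 0.001 0 0 0 0.65; 0 0 0.0015 0 0 0 0.65; 0 0 0.0015 0 0 0 0.65"

```text
clock: 30.5
position: [0.4524, -0.3034, 0.0374]
ee_rot: [0.0, -0.081, 0.997, -0.0]
contact_force: [-1.7, 0.8, 7.7]
width: 0.0484
gripper_force: 65.1
```

Contact, so I'll release, rise and look.

servo_tool:
  series: "0 0 -0.001 0 0 0 0.4; 0 0 -0.001 0 0 0 0.1; 0 0 -0.001 0 0 0 0; 0 0 -0.001 0 0 0 0; 0 0 -0.001 0 0 0 0"
  squeeze: 40

```text
clock: 31.0
position: [0.4523, -0.3033, 0.0367]
ee_rot: [-0.0, -0.081, 0.997, -0.0]
contact_force: [0.1, 0.3, -0.3]
width: 0.0857
gripper_force: 0.0
```

servo_tool:
  series: "0 0 -0.03 0 0 0 0; 0 0 -0.07 0 0 0 0; 0 0 -0.11 0 0 0 0; 0 0 -0.15 0 0 0 0; 0 0 -0.164 0 0 0 0"

```text
clock: 31.5
position: [0.454, -0.3047, 0.2053]
ee_rot: [0.003, -0.081, 0.997, -0.003]
contact_force: [0.6, 0.2, 0.1]
width: 0.0854
gripper_force: 0.0
```

servo_tool:
  series: "0 0 0 0 0 0 0; 0 0 0 0 0 0 0; 0 0 0 0 0 0 0"

```text
clock: 31.8
position: [0.4514, -0.3025, 0.199]
ee_rot: [-0.001, -0.081, 0.997, 0.001]
contact_force: [-0.1, -0.8, -0.5]
width: 0.0853
gripper_force: 0.0
```

```bash
python3 - <<'E'
from anv import *
c,im=snap('w11'); meas(c,im,(.453,-.3035),.063)
T=Cam("top");I=eyes.get_image("top"); cv2.imwrite("pics/top3.png",I[...,::-1])
r=np.hstack([cv2.resize(im,(400,300)),cv2.resize(I[230:410,160:400],(400,300))]); cv2.imwrite("pics/c11.png",r[...,::-1])
print(manip.get_state()['position'])
E
```

```text
px [318.8 218.4] world [ 0.4525 -0.3032  0.063 ] circ 0.45298025012016296 -0.3030794560909271 0.024596508592367172
[ 0.4516 -0.3026  0.1991]
```

View pics/c11.png

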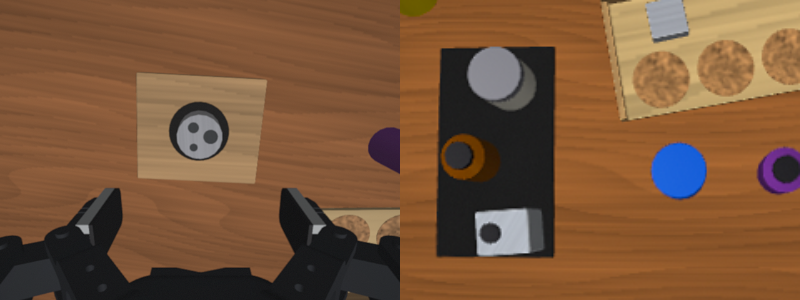

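Anvil is within about 1 mm of the pad's centre, and the three stand on the mat. Returning them now, tin first.

servo_tool:
  series: "0 0 0 0 0 8 0; 0 0 0 0 0 16 0; 0 0 0 0 0 24 0; 0 0 0 0 0 32 0; 0 0 0 0 0 40 0"

```text
clock: 32.4
position: [0.4519, -0.3029, 0.1996]
ee_rot: [-0.001, 0.267, 0.964, 0.0]
contact_force: [-0.4, -0.3, 1.0]
width: 0.0851
gripper_force: 0.0
```

servo_tool:
  series: "0 0 0 0 0 8 0; 0 0 0 0 0 16 0; 0 0 0 0 0 24 0; 0 0 0 0 0 32 0; 0 0 0 0 0 40 0"

```text
clock: 32.9
position: [0.4519, -0.3029, 0.1996]
ee_rot: [-0.001, 0.581, 0.814, 0.0]
contact_force: [0.3, -0.2, -0.4]
width: 0.0856
gripper_force: 0.0
```

servo_tool:
  series: "0 0 0 0 0 8 0; 0 0 0 0 0 14.5 0; 0 0 0 0 0 14.5 0; 0 0 0 0 0 14.5 0"

```text
clock: 33.3
position: [0.4521, -0.3031, 0.2]
ee_rot: [-0.001, 0.676, 0.737, -0.0]
contact_force: [0.1, 0.3, -0.4]
width: 0.0851
gripper_force: 0.0
```

servo_tool:
  series: "0.037 -0.002 0 0 0 0 0; 0.074 -0.004 0 0 0 0 0; 0.111 -0.007 0 0 0 0 0; 0.148 -0.009 0 0 0 0 0; 0.186 -0.011 0 0 0 0 0"

```text
clock: 33.8
position: [0.4252, -0.1175, 0.2006]
ee_rot: [-0.0, 0.676, 0.737, 0.0]
contact_force: [0.2, 0.2, 0.7]
width: 0.0854
gripper_force: 0.0
```

servo_tool:
  series: "0.037 -0.002 0 0 0 0 0; 0.074 -0.004 0 0 0 0 0; 0.111 -0.007 0 0 0 0 0; 0.148 -0.009 0 0 0 0 0; 0.186 -0.011 0 0 0 0 0"

```text
clock: 34.3
position: [0.3985, 0.0669, 0.2007]
ee_rot: [0.0, 0.676, 0.737, 0.0]
contact_force: [-0.7, 0.9, 0.1]
width: 0.0856
gripper_force: 0.0
```

servo_tool:
  series: "0.037 -0.002 0 0 0 0 0; 0.074 -0.004 0 0 0 0 0; 0.111 -0.007 0 0 0 0 0; 0.148 -0.009 0 0 0 0 0; 0.186 -0.011 0 0 0 0 0"

```text
clock: 34.8
position: [0.3718, 0.2514, 0.2007]
ee_rot: [0.0, 0.676, 0.737, -0.0]
contact_force: [1.7, -0.1, 0.6]
width: 0.0853
gripper_force: 0.0
```

servo_tool:
  series: "0 0 0 0 0 0 0; 0 0 0 0 0 0 0; 0 0 0 0 0 0 0"

```text
clock: 35.1
position: [0.3722, 0.2491, 0.2005]
ee_rot: [0.0, 0.676, 0.736, -0.001]
contact_force: [0.0, 0.1, 0.0]
width: 0.0855
gripper_force: 0.0
```

```bash
python3 - <<'E'
from h import *
print(manip.get_state()['position'],go((.3712,.2502,.0625),np.radians(94.9))); c,im=snap('w12'); h=hsv(im)
s=c.proj([.371,.238,.11])[0].astype(int); r=comp((h[...,1]<40)&(h[...,2]>150),s)
if r:
    B=c.plane(cv2.boxPoints(cv2.minAreaRect(r[2])),.110)[:,:2]; print(B.mean(0),np.degrees(np.arctan2(*(np.roll(B,-1,0)-B).T[::-1])),np.linalg.norm(np.roll(B,-1,0)-B,axis=1))
E
```

```text
[0.3722 0.2491 0.2005] (array([  1.3,  -0.8, 138. ]), array([-0. ,  0.1, -0. ]))
[0.3712 0.2522] [   4.8868  -83.5853 -175.099    93.2732] [0.0464 0.057  0.0496 0.0571]
```

servo_tool:
  series: "0.001 -0.001 0.04 0 0 0 0; 0.001 -0.001 0.08 0 0 0 0; 0.001 -0.001 0.11 0 0 0 0; 0.001 -0.001 0.13 0 0 0 0; 0.001 -0.001 0.138 0 0 0 0"

```text
clock: 35.65
position: [0.3702, 0.249, 0.061]
ee_rot: [-0.001, 0.677, 0.736, -0.002]
contact_force: [0.2, 0.3, 0.2]
width: 0.0856
gripper_force: 0.0
```

servo_tool:
  series: "0 0 0 0 0 0 0; 0 0 0 0 0 0 0; 0 0 0 0 0 0 0.65; 0 0 0 0 0 0 0.65; 0 0 0 0 0 0 0.65"

```text
clock: 36.15
position: [0.3716, 0.2511, 0.0636]
ee_rot: [0.0, 0.677, 0.736, 0.001]
contact_force: [0.6, 0.3, 2.4]
width: 0.0473
gripper_force: 41.0
```

servo_tool:
  series: "0 0 0 0 0 0 0.65; 0 0 0 0 0 0 0.65; 0 0 0 0 0 0 0.65; 0 0 0 0 0 0 0.65"

```text
clock: 36.55
position: [0.3716, 0.2511, 0.0636]
ee_rot: [0.0, 0.677, 0.736, 0.001]
contact_force: [-1.1, -1.0, 6.6]
width: 0.0474
gripper_force: 41.5
```

servo_tool:
  series: "0 0 -0.02 0 0 0 0.65; 0 0 -0.05 0 0 0 0.65; 0 0 -0.08 0 0 0 0.65; 0 0 -0.11 0 0 0 0.65; 0 0 -0.13 0 0 0 0.65"

```text
clock: 37.05
position: [0.3715, 0.2511, 0.1946]
ee_rot: [0.0, 0.676, 0.736, 0.001]
contact_force: [0.4, 0.6, -1.9]
width: 0.0477
gripper_force: 42.3
```

servo_tool:
  series: "-0.03 0.016 0 0 0 0 0.65; -0.06 0.032 0 0 0 0 0.65; -0.09 0.048 0 0 0 0 0.65; -0.12 0.064 0 0 0 0 0.65; -0.15 0.08 0 0 0 0 0.65"

```text
clock: 37.55
position: [0.4637, 0.1071, 0.1924]
ee_rot: [-0.0, 0.676, 0.736, -0.0]
contact_force: [1.4, 0.4, -1.7]
width: 0.0478
gripper_force: 42.4
```

servo_tool:
  series: "-0.035 0.019 0 0 0 0 0.65; -0.07 0.038 0 0 0 0 0.65; -0.105 0.057 0 0 0 0 0.65; -0.14 0.076 0 0 0 0 0.65; -0.17 0.092 0 0 0 0 0.65"

```text
clock: 38.05
position: [0.5703, -0.0552, 0.1922]
ee_rot: [-0.0, 0.677, 0.736, -0.0]
contact_force: [0.2, 0.2, -1.5]
width: 0.0475
gripper_force: 42.4
```

servo_tool:
  series: "-0.014 0.008 0 0 0 0 0.65; -0.014 0.008 0 0 0 0 0.65; -0.014 0.008 0 0 0 0 0.65; -0.014 0.008 0 0 0 0 0.65"

```text
clock: 38.45
position: [0.5776, -0.0651, 0.1926]
ee_rot: [-0.001, 0.676, 0.737, -0.0]
contact_force: [0.1, 0.9, -2.4]
width: 0.0476
gripper_force: 42.4
```

servo_tool:
  series: "-0.002 0 0.04 0 0 0 0.65; -0.002 0 0.08 0 0 0 0.65; -0.002 0 0.11 0 0 0 0.65; -0.002 0 0.122 0 0 0 0.65; -0.002 0 0.127 0 0 0 0.65"

```text
clock: 38.95
position: [0.578, -0.0675, 0.065]
ee_rot: [-0.001, 0.676, 0.737, -0.0]
contact_force: [-0.1, 0.1, -3.0]
width: 0.0475
gripper_force: 42.3
```

servo_tool:
  series: "0 0 0 0 0 0 0.65; 0 0 0 0 0 0 0.65; 0 0 0.001 0 0 0 0.65; 0 0 0.002 0 0 0 0.65; 0 0 0.002 0 0 0 0.65"

```text
clock: 39.45
position: [0.5792, -0.0688, 0.0643]
ee_rot: [0.0, 0.677, 0.736, 0.0]
contact_force: [0.2, -0.2, -2.1]
width: 0.0475
gripper_force: 42.3
```

servo_tool:
  series: "0.001 0 0.001 0 0 0 0.65; 0.001 0 0.002 0 0 0 0.65; 0.001 0 0.003 0 0 0 0.65; 0.001 0 0.003 0 0 0 0.65"

```text
clock: 39.85
position: [0.5788, -0.0677, 0.0617]
ee_rot: [0.0, 0.677, 0.736, 0.0]
contact_force: [-2.5, -0.4, 4.1]
width: 0.0475
gripper_force: 42.8
```

servo_tool:
  series: "0 0 0.001 0 0 0 0.65; 0 0 0.001 0 0 0 0.65; 0 0 0.001 0 0 0 0.65"

```text
clock: 40.15
position: [0.5788, -0.0677, 0.0617]
ee_rot: [0.0, 0.677, 0.736, 0.0]
contact_force: [-3.6, 1.2, 9.9]
width: 0.0474
gripper_force: 43.5
```

servo_tool:
  series: "0 0 -0.001 0 0 0 0.4; 0 0 -0.001 0 0 0 0; 0 0 -0.001 0 0 0 0; 0 0 -0.001 0 0 0 0"

```text
clock: 40.55
position: [0.5789, -0.0677, 0.0605]
ee_rot: [-0.0, 0.677, 0.736, -0.0]
contact_force: [-0.2, 0.0, 0.9]
width: 0.0855
gripper_force: 0.0
```

servo_tool:
  series: "0 0 -0.02 0 0 0 0; 0 0 -0.06 0 0 0 0; 0 0 -0.1 0 0 0 0; 0 0 -0.139 0 0 0 0; 0.036 -0.009 -0.139 0 0 0 0"

```text
clock: 41.05
position: [0.5724, -0.0362, 0.2056]
ee_rot: [0.007, 0.678, 0.735, 0.003]
contact_force: [1.3, 0.3, -0.8]
width: 0.0853
gripper_force: 0.0
```

servo_tool:
  series: "0.04 -0.01 0 0 0 0 0; 0.08 -0.02 0 0 0 0 0; 0.12 -0.03 0 0 0 0 0; 0.16 -0.04 0 0 0 0 0; 0.2 -0.05 0 0 0 0 0"

```text
clock: 41.55
position: [0.4994, 0.1639, 0.1996]
ee_rot: [0.0, 0.677, 0.736, -0.0]
contact_force: [0.2, 0.4, 0.1]
width: 0.0854
gripper_force: 0.0
```

servo_tool:
  series: "0.04 -0.01 0 0 0 0 0; 0.08 -0.02 0 0 0 0 0; 0.12 -0.03 0 0 0 0 0; 0.14 -0.035 0 0 0 0 0; 0.14 -0.035 0 0 0 0 0"

```text
clock: 42.05
position: [0.4523, 0.3015, 0.1995]
ee_rot: [-0.0, 0.675, 0.738, 0.0]
contact_force: [0.4, -0.4, -1.1]
width: 0.0853
gripper_force: 0.0
```

servo_tool:
  series: "0 0 0 0 0 0 0; 0 0 0 0 0 0 0"

```text
clock: 42.25
position: [0.4538, 0.2981, 0.1996]
ee_rot: [0.0, 0.677, 0.736, -0.0]
contact_force: [0.6, -0.0, 0.3]
width: 0.0853
gripper_force: 0.0
```

```bash
python3 - <<'E'
from h import *
print(manip.get_state()['position'],go((.4532,.2993,.0625),np.radians(94.9))); c,im=snap('w13'); h=hsv(im)
s=c.proj([.453,.3,.121])[0].astype(int); r=comp(h[...,2]<60,s); e=cv2.fitEllipse(r[2]); print(e,c.plane([e[0]],.121))
E
```

```text
[0.4538 0.2981 0.1996] (array([  1.4,  -0.4, 137.1]), array([-0. ,  0.1, -0.1]))
((319.2405700683594, 236.10411071777344), (50.932186126708984, 54.10746383666992), 0.4555492401123047) [[0.4524 0.3015 0.121 ]]
```

servo_tool:
  series: "0.0015 -0.0005 0.04 0 0 0 0; 0.0015 -0.0005 0.08 0 0 0 0; 0.0015 -0.0005 0.11 0 0 0 0; 0.0015 -0.0005 0.13 0 0 0 0; 0.0015 -0.0005 0.137 0 0 0 0"

```text
clock: 42.8
position: [0.4519, 0.2986, 0.0606]
ee_rot: [-0.001, 0.677, 0.736, -0.002]
contact_force: [0.1, 0.4, 0.2]
width: 0.0851
gripper_force: 0.0
```

servo_tool:
  series: "0 0 0 0 0 0 0; 0 0 0 0 0 0 0; 0 0 0 0 0 0 0.65; 0 0 0 0 0 0 0.65; 0 0 0 0 0 0 0.65"

```text
clock: 43.3
position: [0.4533, 0.3008, 0.064]
ee_rot: [0.0, 0.677, 0.736, 0.001]
contact_force: [-1.3, 1.0, 3.2]
width: 0.0491
gripper_force: 40.8
```

servo_tool:
  series: "0 0 0 0 0 0 0.65; 0 0 0 0 0 0 0.65; 0 0 0 0 0 0 0.65; 0 0 0 0 0 0 0.65"

```text
clock: 43.7
position: [0.4533, 0.3008, 0.064]
ee_rot: [0.0, 0.677, 0.736, 0.001]
contact_force: [-1.3, 0.0, 6.3]
width: 0.0492
gripper_force: 41.1
```

servo_tool:
  series: "0 0 -0.02 0 0 0 0.65; 0 0 -0.05 0 0 0 0.65; 0 0 -0.08 0 0 0 0.65; 0 0 -0.11 0 0 0 0.65; 0 0 -0.13 0 0 0 0.65"

```text
clock: 44.2
position: [0.4533, 0.3008, 0.1949]
ee_rot: [0.001, 0.677, 0.736, 0.001]
contact_force: [-0.2, 0.0, -1.4]
width: 0.0493
gripper_force: 42.0
```

servo_tool:
  series: "-0.035 0.01 0 0 0 0 0.65; -0.07 0.02 0 0 0 0 0.65; -0.105 0.03 0 0 0 0 0.65; -0.14 0.04 0 0 0 0 0.65; -0.175 0.051 0 0 0 0 0.65"

```text
clock: 44.7
position: [0.5183, 0.1291, 0.1927]
ee_rot: [-0.0, 0.676, 0.736, -0.0]
contact_force: [1.1, 0.1, -2.0]
width: 0.049
gripper_force: 42.0
```

servo_tool:
  series: "-0.035 0.01 0 0 0 0 0.65; -0.07 0.02 0 0 0 0 0.65; -0.1 0.03 0 0 0 0 0.65; -0.12 0.035 0 0 0 0 0.65; -0.126 0.037 0 0 0 0 0.65"

```text
clock: 45.2
position: [0.5664, 0.0059, 0.1924]
ee_rot: [0.0, 0.678, 0.736, -0.0]
contact_force: [-0.1, 0.6, -1.5]
width: 0.0488
gripper_force: 42.0
```

servo_tool:
  series: "0 0 0 0 0 0 0.65; 0 0 0 0 0 0 0.65; 0 0 0 0 0 0 0.65; 0 0 0 0 0 0 0.65"

```text
clock: 45.6
position: [0.5655, 0.0091, 0.1929]
ee_rot: [-0.0, 0.676, 0.737, 0.0]
contact_force: [-1.0, 0.4, -1.3]
width: 0.0492
gripper_force: 42.0
```

servo_tool:
  series: "-0.001 0 0.04 0 0 0 0.65; -0.001 0 0.08 0 0 0 0.65; -0.001 0 0.11 0 0 0 0.65; -0.001 0 0.122 0 0 0 0.65; -0.001 0 0.127 0 0 0 0.65"

```text
clock: 46.1
position: [0.5654, 0.0075, 0.0648]
ee_rot: [-0.001, 0.676, 0.737, -0.001]
contact_force: [0.6, 0.8, -1.5]
width: 0.0491
gripper_force: 42.0
```

servo_tool:
  series: "0 0 0 0 0 0 0.65; 0 0 0 0 0 0 0.65; 0 0 0.001 0 0 0 0.65; 0 0 0.002 0 0 0 0.65; 0 0 0.002 0 0 0 0.65"

```text
clock: 46.6
position: [0.5662, 0.0069, 0.0643]
ee_rot: [0.0, 0.677, 0.736, 0.0]
contact_force: [-0.7, -1.0, -1.6]
width: 0.0491
gripper_force: 42.0
```

servo_tool:
  series: "0 0 0.001 0 0 0 0.65; 0 0 0.002 0 0 0 0.65; 0 0 0.002 0 0 0 0.65"

```text
clock: 46.9
position: [0.5661, 0.0069, 0.0621]
ee_rot: [0.0, 0.677, 0.736, 0.0]
contact_force: [-0.6, -1.1, 0.7]
width: 0.0492
gripper_force: 42.2
```

Touching down. Next I'll press slightly, release and go for the jar.

servo_tool:
  series: "0 0 0.001 0 0 0 0.65; 0 0 0.001 0 0 0 0.65; 0 0 0.001 0 0 0 0.65"

```text
clock: 47.2
position: [0.5661, 0.0069, 0.062]
ee_rot: [0.0, 0.677, 0.736, 0.0]
contact_force: [-2.8, 0.1, 8.1]
width: 0.0489
gripper_force: 42.7
```

servo_tool:
  series: "0 0 0 0 0 0 0.4; 0 0 -0.001 0 0 0 0; 0 0 -0.001 0 0 0 0; 0 0 -0.001 0 0 0 0"

```text
clock: 47.6
position: [0.5661, 0.007, 0.0616]
ee_rot: [0.0, 0.677, 0.736, 0.0]
contact_force: [0.1, 0.9, 0.3]
width: 0.0856
gripper_force: 0.0
```

servo_tool:
  series: "0 0 -0.02 0 0 0 0; 0 0 -0.06 0 0 0 0; 0 0 -0.1 0 0 0 0; 0 0 -0.139 0 0 0 0; 0.038 0 -0.139 0 0 0 0"

```text
clock: 48.1
position: [0.5676, 0.0417, 0.2068]
ee_rot: [0.006, 0.678, 0.735, 0.003]
contact_force: [1.0, 0.9, 0.1]
width: 0.0854
gripper_force: 0.0
```

servo_tool:
  series: "0.045 0 0 0 0 0 0; 0.09 0 0 0 0 0 0; 0.135 0 0 0 0 0 0; 0.18 0 0 0 0 0 0; 0.22 -0.001 0 0 0 0 0"

```text
clock: 48.6
position: [0.5429, 0.2661, 0.2006]
ee_rot: [-0.0, 0.676, 0.737, 0.0]
contact_force: [0.0, 0.2, 0.9]
width: 0.0854
gripper_force: 0.0
```

servo_tool:
  series: "0 0 0 0 0 0 0; 0 0 0 0 0 0 0; 0 0 0 0 0 0 0"

```text
clock: 48.9
position: [0.5432, 0.2631, 0.2005]
ee_rot: [0.0, 0.677, 0.736, -0.0]
contact_force: [0.7, 0.5, 0.1]
width: 0.0856
gripper_force: 0.0
```

```bash
python3 - <<'E'
from h import *
print(manip.get_state()['position'],go((.5432,.2646,.0625),np.radians(94.9))); c,im=snap('w14'); h=hsv(im)
s=c.proj([.5432,.2646,.114])[0].astype(int); v=h[s[1],s[0]]; r=comp((h[...,1]<45)&(abs(h[...,2]-v[2])<16),s)
e=cv2.fitEllipse(r[2]); print(e, c.plane([e[0]],.114))
E
```

```text
[0.5432 0.2631 0.2005] (array([  1.7,   0.2, 138. ]), array([-0. ,  0.1, -0.1]))
((320.54949951171875, 233.9613494873047), (98.51026153564453, 102.09703063964844), 89.18804931640625) [[0.5427 0.2654 0.114 ]]
```

servo_tool:
  series: "0.002 0 0.04 0 0 0 0; 0.002 0 0.08 0 0 0 0; 0.002 0 0.11 0 0 0 0; 0.002 0 0.13 0 0 0 0; 0.002 0 0.138 0 0 0 0"

```text
clock: 49.45
position: [0.5419, 0.2639, 0.0605]
ee_rot: [-0.001, 0.677, 0.736, -0.002]
contact_force: [0.4, 0.3, 0.9]
width: 0.0852
gripper_force: 0.0
```

servo_tool:
  series: "0 0 0 0 0 0 0; 0 0 0 0 0 0 0; 0 0 0 0 0 0 0.6; 0 0 0 0 0 0 0.6; 0 0 0 0 0 0 0.6"

```text
clock: 49.95
position: [0.5437, 0.2662, 0.0642]
ee_rot: [0.001, 0.677, 0.736, 0.001]
contact_force: [-1.5, -0.2, 5.1]
width: 0.0593
gripper_force: 42.7
```

servo_tool:
  series: "0 0 0 0 0 0 0.6; 0 0 0 0 0 0 0.6; 0 0 0 0 0 0 0.6; 0 0 0 0 0 0 0.6"

```text
clock: 50.35
position: [0.5437, 0.2662, 0.0643]
ee_rot: [0.001, 0.676, 0.736, 0.001]
contact_force: [-2.1, -1.5, 6.0]
width: 0.0593
gripper_force: 42.7
```

servo_tool:
  series: "0 0 -0.02 0 0 0 0.6; 0 0 -0.05 0 0 0 0.6; 0 0 -0.08 0 0 0 0.6; 0 0 -0.1 0 0 0 0.6; 0 0 -0.1 0 0 0 0.6"

```text
clock: 50.85
position: [0.5449, 0.2668, 0.1659]
ee_rot: [0.002, 0.676, 0.736, 0.003]
contact_force: [0.6, 0.3, -2.3]
width: 0.0591
gripper_force: 43.9
```

servo_tool:
  series: "-0.03 -0.001 0 0 0 0 0.6; -0.07 -0.002 0 0 0 0 0.6; -0.11 -0.003 0 0 0 0 0.6; -0.15 -0.004 0 0 0 0 0.6; -0.18 -0.005 0 0 0 0 0.6"

```text
clock: 51.35
position: [0.5521, 0.084, 0.1609]
ee_rot: [-0.001, 0.677, 0.736, -0.001]
contact_force: [0.2, -0.1, -2.6]
width: 0.0593
gripper_force: 43.8
```

servo_tool:
  series: "0 0 0 0 0 0 0.6; 0 0 0 0 0 0 0.6; 0 0 0 0 0 0 0.6; 0 0 0 0 0 0 0.6"

```text
clock: 51.75
position: [0.5529, 0.0873, 0.1623]
ee_rot: [-0.0, 0.676, 0.737, -0.0]
contact_force: [-1.0, -0.5, -2.6]
width: 0.0594
gripper_force: 43.8
```

servo_tool:
  series: "-0.001 0 0.03 0 0 0 0.6; -0.001 0 0.06 0 0 0 0.6; -0.001 0 0.085 0 0 0 0.6; -0.001 0 0.093 0 0 0 0.6; -0.001 0 0.096 0 0 0 0.6"

```text
clock: 52.25
position: [0.5528, 0.0859, 0.0659]
ee_rot: [-0.001, 0.676, 0.737, -0.001]
contact_force: [0.1, -0.3, -2.6]
width: 0.0592
gripper_force: 43.9
```

servo_tool:
  series: "0 0 0 0 0 0 0.6; 0 0 0 0 0 0 0.6; 0 0 0.001 0 0 0 0.6; 0 0 0.002 0 0 0 0.6; 0 0 0.002 0 0 0 0.6"

```text
clock: 52.75
position: [0.5535, 0.0851, 0.0651]
ee_rot: [0.0, 0.677, 0.736, 0.0]
contact_force: [0.2, -0.2, -1.8]
width: 0.0593
gripper_force: 43.9
```

servo_tool:
  series: "0 0 0.001 0 0 0 0.6; 0 0 0.002 0 0 0 0.6; 0 0 0.002 0 0 0 0.6"

```text
clock: 53.05
position: [0.5532, 0.0851, 0.0626]
ee_rot: [-0.0, 0.677, 0.736, -0.0]
contact_force: [-0.2, -0.3, -1.6]
width: 0.059
gripper_force: 43.9
```

servo_tool:
  series: "0 0 0.001 0 0 0 0.6; 0 0 0.001 0 0 0 0.6; 0 0 0.001 0 0 0 0.6"

```text
clock: 53.35
position: [0.5533, 0.0851, 0.0623]
ee_rot: [0.0, 0.677, 0.736, 0.0]
contact_force: [-1.8, -0.8, 5.4]
width: 0.0593
gripper_force: 44.2
```

servo_tool:
  series: "0 0 0 0 0 0 0.3; 0 0 -0.001 0 0 0 0; 0 0 -0.001 0 0 0 0; 0 0 -0.001 0 0 0 0"

```text
clock: 53.75
position: [0.5536, 0.0852, 0.0627]
ee_rot: [0.0, 0.677, 0.736, 0.0]
contact_force: [0.7, 0.3, -0.1]
width: 0.0854
gripper_force: 0.0
```

servo_tool:
  series: "0 0 -0.02 0 0 0 0; 0 0 -0.06 0 0 0 0; 0 0 -0.1 0 0 0 0; 0 0 -0.14 0 0 0 0; 0 0 -0.18 0 0 0 0"

```text
clock: 54.25
position: [0.5532, 0.0852, 0.2443]
ee_rot: [0.0, 0.677, 0.736, 0.0]
contact_force: [0.9, -0.3, -0.7]
width: 0.0855
gripper_force: 0.0
```

servo_tool:
  series: "0 0 -0.04 0 0 0 0; 0 0 -0.08 0 0 0 0; 0 0 -0.12 0 0 0 0; 0 0 -0.12 0 0 0 0; 0 0 -0.12 0 0 0 0"

```text
clock: 54.75
position: [0.5537, 0.0852, 0.3634]
ee_rot: [0.001, 0.677, 0.736, 0.001]
contact_force: [-0.1, -0.7, -1.0]
width: 0.0854
gripper_force: 0.0
```

```bash
python3 - <<'E'
from h import *
c,im=snap('w15'); h=hsv(im); I=eyes.get_image("side")
for k,g,z,m in(('jar',(.5524,.0854),.112,(h[...,1]<45)&(abs(h[...,2]-130)<14)),('bcap',(.5659,.0068),.119,h[...,2]<60),('tin',(.578,-.08),.108,(h[...,1]<40)&(h[...,2]>150))):
    s=c.proj([*g,z])[0].astype(int); r=comp(m,s)
    if r: p=cv2.fitEllipse(r[2])[0] if k!='tin' else cv2.minAreaRect(r[2])[0]; print(k,c.plane([p],z)[0],r[1])
    else: print(k,'none',s)
cv2.imwrite("pics/c15.png",np.hstack([cv2.resize(im,(400,300)),cv2.resize(I,(400,300))])[...,::-1]); print(manip.get_state()['position'])
E
```

```text
jar [0.5526 0.0842 0.112 ] [ 288  157   63   61 2996]
bcap [0.5648 0.0082 0.119 ] [311 252  30  31 724]
tin [ 0.578  -0.0661  0.108 ] [ 309  306   46   50 1774]
[0.5527 0.0852 0.3611]
```

View pics/c15.png

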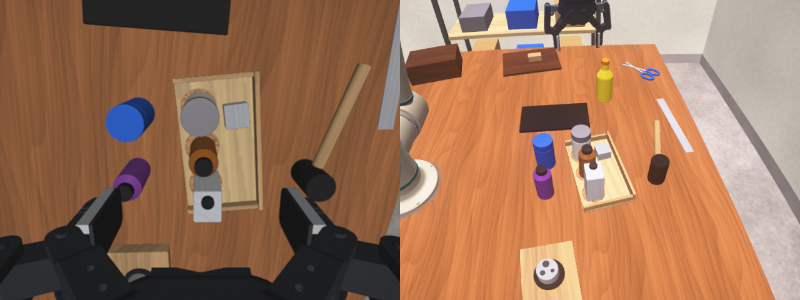

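All three are back within about 2 mm of their starting spots, the anvil is on the pad and the arm is clear.

```bash
python3 -c "
from rig import manip
print(manip.sign_off())"
```

```text
the job is handed in; nothing more can be done
None
```

The job is handed in, verdict not shown: by camera the anvil stands about 1 mm from the pad's centre, and the bottle, jar and tin are back in the caddy, upright and within about 2 mm of their starting spots.

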